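Trip a centrifuge's emergency lid release with its key

ROBOT

A 7-joint arm with a two-finger parallel gripper is mounted at the origin on the work surface. World frame = base frame: x ahead of the robot, y to its left, z up, the work surface at z = 0. Lengths are in m, angles in rad, forces in N, time in s.
With the tool pointing down it reaches from about 0.4 to 0.85 m from the base axis. Payload 10.4 kg.
Tool frame: the origin (TCP) lies at the very end of the fingers, on their centre line; the grasp point (between the pads) lies 19 mm behind it; z points along the fingers, y is the line along which they close (so a half turn about z gives the same grasp; the last joint's range is limited). The gripper opens to 85 mm and grips with 20 to 120 N. Pads are 22 mm wide; open, the fingers measure 114 mm over their backs; the gripper's body (76 mm by 85 mm) begins 54 mm behind the grasp point. The pads swing forward as they close: fully open they stand 13 mm farther back than shut.
Start: joints at [-1.311, 0.332, -0.065, 1.46, 0.022, 1.35, -0.088], TCP at [0.174, 0.6, 0.231] pointing down, gripper open.
Joint ranges: [-2.6, 2.6], [-0.5, 2.12], [-1.47, 1.34], [0.16, 2.42], [-1.27, 4.41], [0.06, 2.06], [-2.6, 2.6]. Speed limits (rad/s): [2.22, 2.22, 2.79, 2.79, 3.14, 3.14, 3.14].

INTERFACE

Orientations are given as a unit quaternion [w, x, y, z].
In Python, from workcell import ctrl, viewer, hand_in gives the robot as it stands.
- The arm moves only by the shell command python3 -m crank 'ROWS'. ROWS is JSON, a list of rows, each a list of 3 entries, a list of its own where there are three numbers: the shift along the tool's x, y, z in m, then the turn, a rotation vector about the tool's x, y, z in rad, then the gripper's target within -1 to 1 (shut at 1, half-way at 0, fully open at -1). A call has 1 to 20 rows; each row is the pose to reach, as a shift and turn from the pose commanded when the call began, along the tool's axes at that moment; what a row does not reach only later rows make up. A row lasts 1/12 s, in which the tool goes at most 41.7 mm and 7.16 degrees, less where a joint would pass 70% of its speed; a pose out of reach is approached as far as the arm can. A call with a gripper value outside its range is refused whole. The fingers move at their own pace and stop on an object; the grip force is fixed at half the most. Time passes only in rows, so rows that repeat a pose let the fingers close. It gives the time, the measured TCP pose, the force, the opening and the grip force at its end, in the units of the state.
- ctrl.get_obs(): the state, without advancing time (a new reading comes with each control period).
- viewer.capture(name): name is "scene" or "top" or "wrist"; returns (picture, depth): 480x640x3 uint8, red, green, blue; 480x640 float32, m along the optical axis (not along the pixel's ray), 0 where there is no reading.
- viewer.camera_model(name): a dict with "camera_matrix" (3x3 intrinsics, pixels), "extrinsics" (4x4, takes a point from world to camera coordinates). Camera axes: x right, y up, looking along -z (the intrinsics and any distortion apply to the point x, -y, -z); pixel columns grow to the right and rows downward; lengths in m; the calibration is good to about 2 mm. A picture is of the moment at which its call begins: read the wrist's pose just before it. camera_model takes no time and is no camera call; for the wrist camera it gives the pose at the moment of the call.
- hand_in(): hands the job in; it is judged then, once.
The state is a dict: "t": time; "joints": joint angles; "dq": joint speeds; "joint_efforts": joint torques, N m; "position": TCP position; "tcp_rot": TCP orientation; "ft_force": force on the tool from outside, world axes, zero at the start; "ft_torque": the same for the moment, N m; "opening": opening from 0.0 (shut) to 1.0 (fully open); "finger_force": force on a finger pad.
Only numpy, scipy, OpenCV 4.12 (cv2) and the standard library are available. Lean on these libraries where they do the work, as an engineer would, in place of code of your own. Each camera call takes 0.05 s, during which the arm holds its last target. There are 200 camera calls.

TASK

The bench centrifuge has lost power with its lid locked. Pick up the release key, lay it in the slanted rest, tip down against the stop, let go and take a fresh grip on its upper end; then push the key down the slanted tunnel in the centrifuge's front panel until the release plate inside is fully home and the lid pops ajar, without ramming it. Lay the key back in the rest the same way, let go, and do not knock the other things on the bench about.

Things in the scene. Friction and masses are not known exactly. Their poses are not given: they have to be found in the camera images.
- key_mid (a point): Middle of the release key, a loose straight metal tool 180 mm long, 0.19-0.3 kg: square handle (22 x 22 mm, 80 mm long, dark bands), then a round steel shaft (12 mm diameter, 100 mm long). The point is on its axis, half-way along; +x runs to the shaft's tip, z is square to a handle flat. Handle: x = -90 to -10 mm, shaft: -10 to +90. At the start it lies on the bench, axis 11 mm up.
- key_tip (a point): The free end of the key's shaft, on its axis (90 mm in +x from key_mid).
- key_butt (a point): The end of the key's handle, on its axis (90 mm in -x from key_mid). The centre of mass is about 65 mm from here.
- rest: Fixed aluminium stand on a dark base plate (150 x 90 x 8 mm), origin under rest_tip, z up. Two open-topped flared saddles, 14 mm long, carry the key at 45 degrees, tip low: one under the shaft 25 mm from the tip (16 mm wide inside), one under the handle 123 mm from the tip (25 mm wide inside). Flared cheeks: up to 18 mm above the key's axis, 60 mm across at most.
- rest_tip (a point): Where the key's tip belongs in the rest, 35 mm above the bench; a stop plate stands 1.5 mm past it. In this point's frame z is up and the key's axis runs from here towards (-0.707, 0, +0.707). The key is laid in from above; away from the saddles it is free on both sides and underneath.
- rest_butt (a point): Where the end of the key's handle belongs in the rest: 180 mm up the slant from rest_tip, 162 mm above the bench.
- centrifuge: Fixed white bench centrifuge, 280 mm wide, 0.4 m deep, 0.2 m high, round grey lid on top. Origin on the bench under the tunnel's mouth; x points into the machine, z up. Its sloping front panel (normal 40 degrees from vertical) reaches 60 mm down-slope and 84 mm up-slope of the mouth.
- port (a point): Centre of the mouth of the release tunnel in the sloping panel, 140 mm above the bench. Frame: x level into the machine, z up. The tunnel is square, 34 x 34 mm, and runs inwards along (0.643, 0, -0.766), 40 degrees from vertical. The release plate crosses it 115 mm deep at the start; its hard stop is at 135 mm, where 45 mm of the key's handle still stands out of the mouth.
- release (a joint): Travel of the release plate along the tunnel, m: 0 at the start, 0.020 at its hard stop (home). About 7 N of friction resists it, and it stays where it is pushed.
- lid (a joint): Angle of the round grey lid, rad: about 0 when shut; the release lifts it as it goes in, 12.5 rad per metre of its travel, to 0.25 ajar. It is worked only by the release plate: do not touch it.
- bottle: Loose bystander: reagent bottle, 60 mm diameter, 130 mm tall, origin under its centre.
- jar: Loose bystander: specimen jar, 54 mm diameter, 60 mm tall, origin under its centre.
- tube: Loose bystander: clear capped tube lying down, 16 mm diameter, about 100 mm long, along its x; origin under its centre.
- scanner: Loose bystander: hand scanner lying down, about 150 x 60 x 26 mm, long along x, origin under the middle of its grip.
- slidebox: Loose bystander: grey slide box, 90 x 35 x 30 mm, origin under its centre.
Mind the look-alikes: they are no part of the job. Of the things that look like the part that bears key_mid, take the one that is farthest to the robot's left at the start. Leave any blue look-alike of the rest alone.

How it is judged:
By the outcome, as a careful person would: the job done as asked, in the order asked, and still so for the second after the job is handed in, with the robot touching nothing.
It also fails if it takes over 72 s, if anything falls off the work surface, if the arm or the gripper's body presses on something with over 40 N, if the wrist force passes 120 N, or if a joint passes its speed limit or range.

## Working session

There is one attempt and no reset: what is moved stays moved. The work goes in short steps, Python scripts to look and compute and a shell command to move; the robot and the scene stay as the last step left them, time stands still between calls to the robot, and variables do not carry over. Pictures are saved under pics/ and viewed, at most 10 in all, crops included, and the job is handed in when it is done.

```bash
ls; mkdir -p pics; cat > h.py <<'E'
import numpy as np, cv2
from workcell import ctrl, viewer, hand_in
def snap(cam,fn=None):
    m=viewer.camera_model(cam); im,d=viewer.capture(cam)
    if fn: cv2.imwrite('pics/'+fn,cv2.cvtColor(im,cv2.COLOR_RGB2BGR))
    np.savez(''+cam+'.npz',im=im,d=d,K=m['camera_matrix'],E=m['extrinsics'],dist=np.array(m.get('distortion',np.zeros(5)),float).ravel())
    return im,d,m
def ray(cam,uv):
    z=np.load(''+cam+'.npz'); K,E=z['K'],z['E']
    uv=np.atleast_2d(np.array(uv,float))
    p=cv2.undistortPoints(uv[:,None],K,z['dist'])[:,0]
    dc=np.c_[p[:,0],-p[:,1],-np.ones(len(p))]
    R=E[:3,:3]; return -R.T@E[:3,3], dc@R
def plane(cam,uv,h):
    o,d=ray(cam,uv); return o+d*((h-o[2])/d[:,2])[:,None]
def dep(cam,uv):
    z=np.load(''+cam+'.npz'); o,d=ray(cam,uv)
    uv=np.atleast_2d(uv).astype(int); return o+d*z['d'][uv[:,1],uv[:,0]][:,None]
E
python3 - <<'E'
from h import *
for c in ('scene','top'):
    im,d,m=snap(c,c+'0.png'); print(c,{k:np.round(v,3).tolist() for k,v in m.items()})
print(ctrl.get_obs())
E
```

```text
pics
scene {'camera_matrix': [[525.14, 0.0, 323.815], [0.0, 525.14, 239.049], [0.0, 0.0, 1.0]], 'extrinsics': [[0.753, 0.658, 0.001, -0.44], [-0.428, 0.487, 0.761, 0.069], [0.5, -0.573, 0.649, -1.71], [0.0, 0.0, 0.0, 1.0]]}
top {'camera_matrix': [[517.503, 0.0, 316.358], [0.0, 517.503, 238.74], [0.0, 0.0, 1.0]], 'extrinsics': [[-0.01, -1.0, -0.007, 0.086], [0.992, -0.01, 0.126, -0.529], [-0.126, -0.006, 0.992, -1.781], [0.0, 0.0, 0.0, 1.0]]}
{'t': 0.1, 'joints': array([-1.31062941,  0.33280677, -0.0646967 ,  1.46088602,  0.02161959,
        1.34988729, -0.08853027]), 'dq': array([ 0.00138417,  0.00049629, -0.00022749, -0.00186885,  0.0013331 ,
       -0.00013508, -0.00035892]), 'joint_efforts': array([ 4.05427227e-04, -6.26738477e+01,  4.85012925e-02, -3.92433965e+01,
        1.62233604e-02,  6.88158572e-03,  1.04045071e-05]), 'position': array([0.17429909, 0.59984546, 0.23058298]), 'tcp_rot': array([-5.16060851e-05,  1.40917460e-01,  9.90021137e-01, -6.43616927e-04]), 'ft_force': array([ 0.39718923, -0.30447966,  0.52078558]), 'ft_torque': array([-8.54320983e-05,  6.90198813e-02, -9.00727055e-02]), 'finger_force': 0.0, 'opening': 1.0018712405259267}
```

View pics/top0.png

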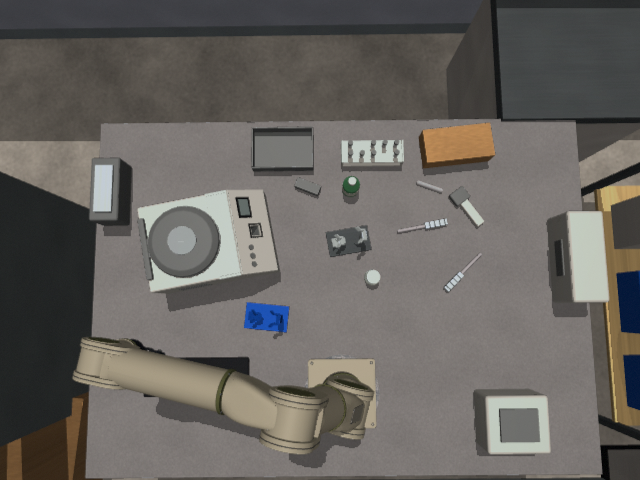

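View pics/scene0.png

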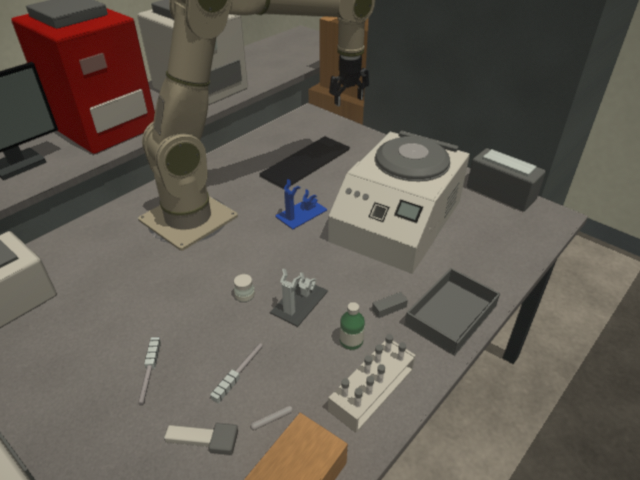

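Top view candidates for the key: A at (422,226) and B at (463,272), both banded handle plus shaft. Left is −column, so A is farthest to the left. The grey rest is at (348,240), with a blue look-alike at (267,318). The port is likely the square at (255,230) on the panel, and the display is at (244,207).

```bash
python3 - <<'E'
from h import *
t=np.load('top.npz')['im'][:,:,::-1]; s=np.load('scene.npz')['im'][:,:,::-1]
f=lambda a,x,y,w,h,W,H: cv2.resize(a[y:y+h,x:x+w],(W,H),interpolation=cv2.INTER_CUBIC)
a=np.vstack([np.hstack([f(t,390,205,67,50,400,300),f(t,315,215,67,50,400,300)]),np.hstack([f(t,228,185,67,50,400,300),f(s,260,250,80,60,400,300)])])
cv2.imwrite('pics/crops.png',a)
# key A
pts={'tip':(398,232),'butt':(448,223)}
for k,v in pts.items(): print(k,plane('top',v,.011))
print('B',plane('top',[(481,254),(446,290)],.011))
print('port',dep('top',(255,230)),'disp',dep('top',(244,207)))
print('rest base corners?',dep('top',[(328,252),(370,250),(363,228),(330,232)]))
E
```

```text
tip [[ 0.55355829 -0.20899213  0.011     ]]
butt [[ 0.58401221 -0.38767116  0.011     ]]
B [[ 0.47206615 -0.49933252  0.011     ]
 [ 0.34680211 -0.37079625  0.011     ]]
port [[0.55229621 0.28767637 0.10578066]] disp [[0.62166476 0.31783693 0.15772009]]
rest base corners? [[ 4.86078340e-01  4.03553958e-02 -2.45890755e-03]
 [ 4.92245015e-01 -1.09949227e-01 -7.66284377e-03]
 [ 5.53204713e-01 -7.57485927e-02  1.19625816e-01]
 [ 5.57658315e-01  3.23487100e-02 -1.36857678e-05]]
```

View pics/crops.png

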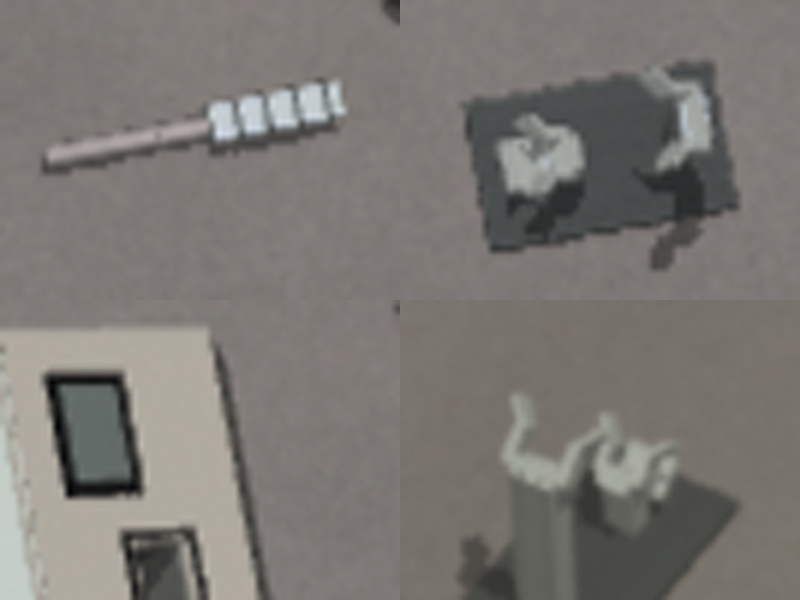

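Crop 1 confirms key A: a thin shaft with its tip at (398,231) and a banded handle ending at (447,221). The rest's low saddle is on the left (+y), and the tall handle saddle is on the right. Next I move over to the key/rest area at a safe height.

```bash
cat >> h.py <<'E'
from scipy.spatial.transform import Rotation as Ro
def cur():
    o=ctrl.get_obs(); q=o['tcp_rot']; return np.array(o['position']),Ro.from_quat([q[1],q[2],q[3],q[0]]),o
def frame(z,y):
    z=np.array(z,float);z/=np.linalg.norm(z);y=np.array(y,float);y-=z*(y@z);y/=np.linalg.norm(y)
    return Ro.from_matrix(np.c_[np.cross(y,z),y,z])
def go(p,R,frm=None):
    p0,R0,_=cur() if frm is None else (*frm,0)
    print('shift',np.round(R0.inv().apply(np.array(p)-p0),4).tolist(),'turn',np.round((R0.inv()*R).as_rotvec(),4).tolist())
def st():
    p,R,o=cur(); print('t',round(o['t'],2),'p',np.round(p,4),'x',np.round(R.as_matrix()[:,0],3),'y',np.round(R.as_matrix()[:,1],3),'z',np.round(R.as_matrix()[:,2],3),'j',np.round(o['joints'],2),'F',np.round(o['ft_force'],1),'op',round(o['opening'],3),'ff',round(o['finger_force'],1))
E
python3 - <<'E'
from h import *
R=frame([0,0,-1],[.986,.168,0])
go([.3,.5,.42],cur()[1])
go([.53,-.02,.42],R)
go([.57,-.2,.40],R)
E
```

```text
shift [-0.1486, -0.0611, -0.1893] turn [0.0, 0.0, 0.0]
shift [-0.5145, -0.4962, -0.1887] turn [-0.0011, 0.0008, 1.1193]
shift [-0.6032, -0.6579, -0.1685] turn [-0.0011, 0.0008, 1.1193]
```

```bash
python3 -m crank '[[[0,0,-0.19],[0,0,0],-1],[[0,0,-0.19],[0,0,0],-1],[[0,0,-0.19],[0,0,0],-1],[[0,0,-0.19],[0,0,0],-1],[[-0.514,-0.496,-0.19],[0,0,1.12],-1],[[-0.514,-0.496,-0.19],[0,0,1.12],-1],[[-0.514,-0.496,-0.19],[0,0,1.12],-1],[[-0.514,-0.496,-0.19],[0,0,1.12],-1],[[-0.514,-0.496,-0.19],[0,0,1.12],-1],[[-0.514,-0.496,-0.19],[0,0,1.12],-1],[[-0.514,-0.496,-0.19],[0,0,1.12],-1],[[-0.514,-0.496,-0.19],[0,0,1.12],-1],[[-0.514,-0.496,-0.19],[0,0,1.12],-1],[[-0.514,-0.496,-0.19],[0,0,1.12],-1],[[-0.514,-0.496,-0.19],[0,0,1.12],-1],[[-0.514,-0.496,-0.19],[0,0,1.12],-1],[[-0.514,-0.496,-0.19],[0,0,1.12],-1],[[-0.514,-0.496,-0.19],[0,0,1.12],-1],[[-0.514,-0.496,-0.19],[0,0,1.12],-1],[[-0.514,-0.496,-0.19],[0,0,1.12],-1]]'
python3 - <<'E'
from h import *
st(); im,d,m=snap('wrist','w1.png'); print(np.round(m['extrinsics'],3).tolist())
E
```

```text
t: 1.77
position: [0.5061, 0.02, 0.4199]
tcp_rot: [0.0, 0.645, 0.764, 0.0]
ft_force: [-0.4, 1.0, -0.8]
opening: 1.002
finger_force: 0.0
t 1.77 p [0.5061 0.02   0.4199] x [-0.167  0.986  0.   ] y [0.986 0.167 0.   ] z [ 0.  0. -1.] j [-0.73  0.02  0.62  1.44 -0.01  1.68  0.05] F [-0.4  1.  -0.8] op 1.002 ff 0.0
[[0.986, 0.168, 0.002, -0.503], [-0.161, 0.947, -0.279, 0.151], [-0.049, 0.274, 0.96, -0.542], [0.0, 0.0, 0.0, 1.0]]
```

View pics/w1.png

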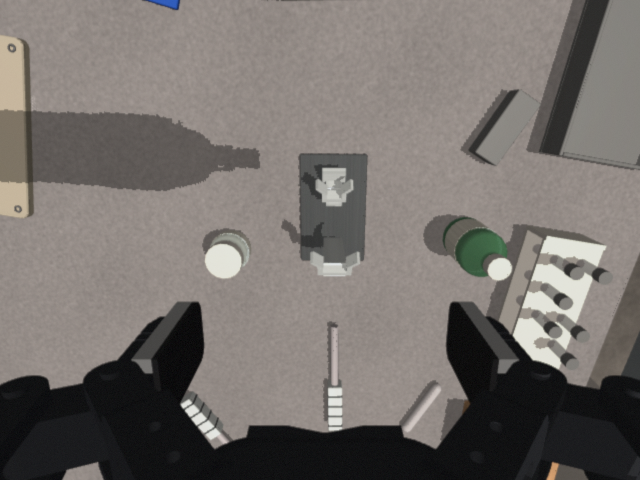

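The wrist view shows the rest plate around (333,205), with its low saddle at (334,187) and tall saddle at (335,262). The key below it runs from its tip at (333,323) to the handle at about (335,400). The jar is at (225,258) and the bottle at (478,250). Now I measure the rest and the key using the depth cloud.

```bash
cat >> h.py <<'E'
def cloud(cam):
    z=np.load(''+cam+'.npz'); h,w=z['d'].shape
    v,u=np.mgrid[:h,:w]; uv=np.c_[u.ravel(),v.ravel()].astype(float)
    o,d=ray(cam,uv); return (o+d*z['d'].ravel()[:,None]).reshape(h,w,3)
E
python3 - <<'E'
from h import *
P=cloud('wrist'); im=np.load('wrist.npz')['im']; hsv=cv2.cvtColor(im,cv2.COLOR_RGB2HSV)
print('bench z',np.median(P[60:140,300:400,2]))
# base plate
m=np.zeros(im.shape[:2],np.uint8); m[140:275,285:385]=1
dark=((hsv[...,2]<85)&(m>0)).astype(np.uint8); dark=cv2.morphologyEx(dark,cv2.MORPH_CLOSE,np.ones((9,9)))
dark=cv2.morphologyEx(dark,cv2.MORPH_OPEN,np.ones((25,25)))
c=max(cv2.findContours(dark,0,2)[0],key=cv2.contourArea); r=cv2.minAreaRect(c); b=cv2.boxPoints(r); print('plate px',b)
q=plane('wrist',b,.008); print(np.round(q,4),np.linalg.norm(np.diff(q,axis=0),axis=1))
for n,(y0,y1) in {'low':(160,212),'high':(235,282)}.items():
    s=P[y0:y1,300:370].reshape(-1,3); s=s[s[:,2]>.025]; 
    print(n,len(s),'zmax',s[:,2].max(),'min',s.min(0).round(4),'max',s.max(0).round(4),'mean',s.mean(0).round(4))
# key
k=P[315:432,318:352].reshape(-1,3); kk=k[(k[:,2]>.005)&(k[:,2]<.03)]
print('key',len(kk)); c=kk[:,:2].mean(0); U=np.linalg.svd(kk[:,:2]-c,full_matrices=False)[2][0]; U*=np.sign(U[1])
a=(kk[:,:2]-c)@U; print('dir',U,'tip',c+U*a.max(),'len seen',np.ptp(a), 'zshaft',np.median(kk[a>a.max()-.08,2]))
print('jar etc',dep('wrist',[(224,262),(498,268)]).round(3))
E
```

```text
bench z 0.0009423675935325004Traceback (most recent call last):
  File "<stdin>", line 8, in <module>
ValueError: max() iterable argument is empty
```

```bash
python3 - <<'E'
from h import *
P=cloud('wrist'); im=np.load('wrist.npz')['im']; V=im.max(2).astype(int)
print('V',V[205,285:385:4], V[140:285:6,350])
# plate by depth: z .004-.013
pl=((P[...,2]>.0045)&(P[...,2]<.014)).astype(np.uint8); pl[:145]=0;pl[275:]=0;pl[:,:285]=0;pl[:,385:]=0
pl=cv2.morphologyEx(pl,cv2.MORPH_OPEN,np.ones((5,5))); s=P[pl>0][:,:2].astype(np.float32); print('n',len(s))
r=cv2.minAreaRect(s); print('plate rect',r, cv2.boxPoints(r).round(4))
for n,(y0,y1) in {'low':(160,212),'high':(235,282)}.items():
    s=P[y0:y1,300:370].reshape(-1,3); s=s[s[:,2]>.025]
    print(n,len(s),'min',s.min(0).round(4),'max',s.max(0).round(4),'mean',s.mean(0).round(4))
k=P[315:432,318:352].reshape(-1,3); kk=k[(k[:,2]>.006)&(k[:,2]<.03)]
c=kk[:,:2].mean(0); U=np.linalg.svd(kk[:,:2]-c,full_matrices=False)[2][0]; U*=np.sign(U[1])
a=(kk[:,:2]-c)@U; print('key',len(kk),'dir',U,'tip',c+U*np.percentile(a,99.8),'len seen',np.ptp(a),'z',np.median(kk[a>a.max()-.08,2]))
E
```

```text
V [142 148 146 146  79  85  86  85  88  88  97 166 164 182 146  88  87  88
  90  90  97 149 143 146 152] [155 150 152  88  86  86  89 157 158  89  90  88  88  88  88  88  86  85
  85 104 141 167 182 149 150]
n 5098
plate rect ((0.5265375375747681, -0.031233981251716614), (0.090049609541893, 0.14853520691394806), 9.51777172088623) [[ 0.4699  0.0346]
 [ 0.4944 -0.1119]
 [ 0.5832 -0.097 ]
 [ 0.5587  0.0495]]
low 1023 min [ 0.4938 -0.0194  0.0251] max [0.5419 0.09   0.5635] mean [0.5201 0.0072 0.0525]
high 1221 min [ 0.4938 -0.0886  0.025 ] max [0.5579 0.09   0.5635] mean [ 0.5323 -0.0679  0.1107]
key 1130 dir [-0.18302541  0.98310818] tip [ 0.55811911 -0.20414968] len seen 0.18178487316073857 z 0.016471312103152613
```

```bash
python3 - <<'E'
from h import *
P=cloud('wrist'); r=np.array([-.1653,.9862,0]); p=np.array([.9862,.1653,0]); C=np.array([.5265,-.0312,0])
S=P[155:285,295:372].reshape(-1,3)-C; s=S@r; w=S@p; z=S[:,2]; k=(z>.025)&(z<.2)&(abs(w)<.04); s,w,z=s[k],w[k],z[k]
u=.7071*(s-z); v=.7071*(s+z)
for n,k in (('low',s>0),('high',s<0)):
    print(n,'w range',np.percentile(w[k],[1,99]).round(4),'z',z[k].max().round(4),'s',s[k].min().round(4),s[k].max().round(4))
    h,e=np.histogram(u[k],np.arange(-.16,.06,.004)); print([(round(a,3),int(b),round(float(v[k][(u[k]>=a)&(u[k]<a+.004)].max()),3)) for a,b in zip(e,h) if b])
    kk=k&(abs(w)<.004); i=np.argsort(s[kk])[::6]; print('midline s,z',[(round(float(a),3),round(float(b),3)) for a,b in zip(s[kk][i],z[kk][i])])
E
```

```text
low w range [-0.0216  0.021 ] z 0.0709 s 0.0131 0.0593
[(np.float64(-0.028), 39, 0.05), (np.float64(-0.024), 246, 0.078), (np.float64(-0.02), 94, 0.079), (np.float64(-0.016), 95, 0.08), (np.float64(-0.012), 101, 0.08), (np.float64(-0.004), 42, 0.052), (np.float64(0.0), 28, 0.05), (np.float64(0.004), 38, 0.05), (np.float64(0.008), 257, 0.069), (np.float64(0.012), 70, 0.07), (np.float64(0.016), 2, 0.067)]
midline s,z [(0.013, 0.046), (0.015, 0.047), (0.017, 0.051), (0.018, 0.049), (0.019, 0.05), (0.021, 0.052), (0.022, 0.054), (0.024, 0.053), (0.025, 0.051), (0.026, 0.051), (0.026, 0.048), (0.028, 0.047), (0.029, 0.046), (0.03, 0.045), (0.031, 0.045), (0.032, 0.036), (0.032, 0.037), (0.033, 0.035), (0.034, 0.035), (0.035, 0.031), (0.036, 0.03), (0.037, 0.03), (0.039, 0.029), (0.04, 0.027), (0.041, 0.027), (0.042, 0.025), (0.044, 0.027), (0.045, 0.029), (0.046, 0.029), (0.048, 0.032), (0.05, 0.033), (0.051, 0.035), (0.053, 0.036), (0.054, 0.037), (0.056, 0.039), (0.057, 0.039), (0.058, 0.038), (0.059, 0.037)]
high w range [-0.0262  0.0259] z 0.1405 s -0.0566 -0.0208
[(np.float64(-0.124)
[... 597 characters left out ...]
4, -0.006), (np.float64(-0.048), 6, -0.009)]
midline s,z [(-0.056, 0.112), (-0.056, 0.114), (-0.053, 0.118), (-0.051, 0.12), (-0.05, 0.119), (-0.049, 0.119), (-0.048, 0.118), (-0.047, 0.116), (-0.047, 0.115), (-0.046, 0.117), (-0.045, 0.116), (-0.044, 0.115), (-0.043, 0.113), (-0.043, 0.112), (-0.041, 0.112), (-0.041, 0.113), (-0.041, 0.093), (-0.041, 0.089), (-0.041, 0.032), (-0.041, 0.097), (-0.041, 0.067), (-0.041, 0.059), (-0.041, 0.071), (-0.04, 0.09), (-0.04, 0.033), (-0.04, 0.075), (-0.04, 0.079), (-0.04, 0.042), (-0.04, 0.059), (-0.04, 0.029), (-0.04, 0.094), (-0.04, 0.051), (-0.04, 0.098), (-0.04, 0.076), (-0.04, 0.03), (-0.04, 0.109), (-0.04, 0.102), (-0.04, 0.113), (-0.04, 0.081)]
```

```bash
python3 - <<'E'
from h import *
go([.581,-.350,.15],frame([0,0,-1],[.985,.172,0]))
E
```

```text
shift [-0.3682, 0.0139, 0.2708] turn [0.0011, 0.0028, -0.0132]
```

```bash
python3 -m crank '[[[-0.368,0.014,0.271],[0.001,0.003,-0.013],-1],[[-0.368,0.014,0.271],[0.001,0.003,-0.013],-1],[[-0.368,0.014,0.271],[0.001,0.003,-0.013],-1],[[-0.368,0.014,0.271],[0.001,0.003,-0.013],-1],[[-0.368,0.014,0.271],[0.001,0.003,-0.013],-1],[[-0.368,0.014,0.271],[0.001,0.003,-0.013],-1],[[-0.368,0.014,0.271],[0.001,0.003,-0.013],-1],[[-0.368,0.014,0.271],[0.001,0.003,-0.013],-1],[[-0.368,0.014,0.271],[0.001,0.003,-0.013],-1],[[-0.368,0.014,0.271],[0.001,0.003,-0.013],-1],[[-0.368,0.014,0.271],[0.001,0.003,-0.013],-1],[[-0.368,0.014,0.271],[0.001,0.003,-0.013],-1],[[-0.368,0.014,0.271],[0.001,0.003,-0.013],-1],[[-0.368,0.014,0.271],[0.001,0.003,-0.013],-1]]'
python3 - <<'E'
from h import *
st(); im,d,m=snap('wrist','w2.png')
P=cloud('wrist'); print('bench',np.median(P[100:200,450:600,2]))
o=P.reshape(-1,3); a=(o[:,:2]-[.556,-.2065])@np.array([-.172,.985]); b=(o[:,:2]-[.556,-.2065])@np.array([.985,.172])
k=(o[:,2]>.006)&(o[:,2]<.03)&(abs(b)<.025)&(a<.03)&(a>-.22); kk=o[k]
c=kk[:,:2].mean(0); U=np.linalg.svd(kk[:,:2]-c,full_matrices=False)[2][0]; U*=np.sign(U[1]); a=(kk[:,:2]-c)@U
print(len(kk),U,'tip',c+U*np.percentile(a,99.8),'len',np.ptp(a),'z',np.percentile(kk[:,2],[50,99]))
rect=cv2.minAreaRect(kk[:,:2].astype(np.float32)); print(rect)
h=a<a.max()-.1; print('handle centre w',kk[h,:2].mean(0) , 'shaft', kk[~h,:2].mean(0))
E
```

```text
t: 2.98
position: [0.5812, -0.3379, 0.1487]
tcp_rot: [-0.002, 0.64, 0.768, 0.001]
ft_force: [-0.5, 0.3, -0.3]
opening: 0.999
finger_force: 0.0
t 2.98 p [ 0.5812 -0.3379  0.1487] x [-0.18   0.984  0.004] y [ 0.984  0.18  -0.001] z [-0.002  0.003 -1.   ] j [-0.06  0.59  0.76  1.46 -0.41  1.27  0.92] F [-0.5  0.3 -0.3] op 0.999 ff 0.0
bench 0.0011453276113386202
6811 [-0.18146424  0.98339754] tip [ 0.55814986 -0.20549675] len 0.1804939743155886 z [0.02169685 0.02440723]
((0.5741158723831177, -0.2937184274196625), (0.022557446733117104, 0.18049469590187073), 10.732399940490723)
handle centre w [ 0.58303824 -0.3402265 ] shaft [ 0.56664188 -0.25169118]
```

View pics/w2.png

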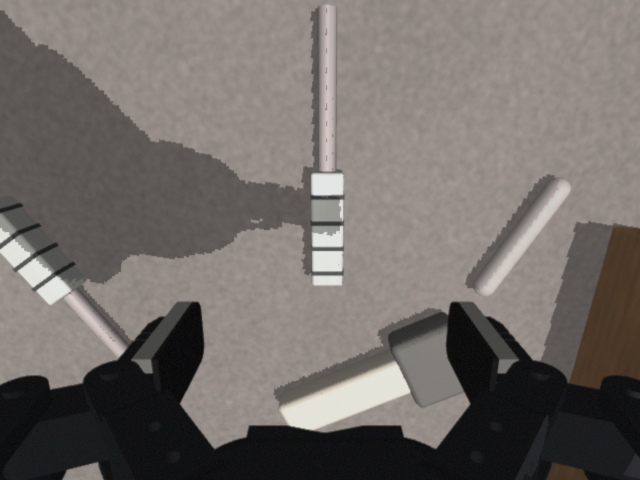

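The whole key is in view, with its tip at (327,8) and butt at (328,285). The scanner head at (430,360) is nearby, so I check finger clearance and descend half-open.

```bash
python3 - <<'E'
from h import *
P=cloud('wrist').reshape(-1,3); U=np.array([-.183,.983]); g=np.array([.5847,-.3489]); W=np.array([.983,.183])
a=(P[:,:2]-g)@U; w=(P[:,:2]-g)@W
k=(P[:,2]>.006)&(P[:,2]<.06)&(abs(a)<.02)&(abs(w)<.09); 
for lo in np.arange(-.09,.09,.01): print(round(lo,2),int((k&(w>=lo)&(w<lo+.01)).sum()),end='; ')
print()
R=frame([0,0,-1],[.983,.183,0]); go([*g,.06],R); go([*g,.004],R)
E
```

```text
-0.09 0; -0.08 0; -0.07 0; -0.06 0; -0.05 0; -0.04 0; -0.03 0; -0.02 97; -0.01 791; -0.0 840; 0.01 76; 0.02 0; 0.03 0; 0.04 0; 0.05 0; 0.06 0; 0.07 0; 0.08 0; 
shift [-0.0122, 0.0007, 0.0894] turn [0.0002, -0.0032, -0.0018]
shift [-0.0124, 0.0007, 0.1454] turn [0.0002, -0.0032, -0.0018]
```

```bash
python3 -m crank '[[[-0.012,0.001,0.09],[0,-0.003,0],-0.2],[[-0.012,0.001,0.09],[0,-0.003,0],-0.2],[[-0.012,0.001,0.09],[0,-0.003,0],-0.2],[[-0.012,0.001,0.09],[0,-0.003,0],-0.2],[[-0.012,0.001,0.09],[0,-0.003,0],-0.2],[[-0.012,0.001,0.09],[0,-0.003,0],-0.2]]'
python3 - <<'E'
from h import *
st();R=frame([0,0,-1],[.983,.183,0]); go([.5847,-.3489,.004],R)
E
```

```text
t: 3.53
position: [0.5857, -0.35, 0.062]
tcp_rot: [0.002, 0.64, 0.768, 0.0]
ft_force: [0.2, 0.5, 0.6]
opening: 0.601
finger_force: 0.0
t 3.53 p [ 0.5857 -0.35    0.062 ] x [-0.181  0.984 -0.002] y [0.984 0.181 0.002] z [ 0.003 -0.002 -1.   ] j [-0.02  0.69  0.71  1.51 -0.48  1.12  0.97] F [0.2 0.5 0.6] op 0.601 ff 0.0
shift [0.0014, -0.0009, 0.058] turn [0.0025, 0.0021, -0.0022]
```

```bash
python3 -m crank '[[[0.001,-0.001,0.03],[0.002,0.002,0],-0.2],[[0.001,-0.001,0.058],[0.002,0.002,0],-0.2],[[0.001,-0.001,0.058],[0.002,0.002,0],-0.2],[[0.001,-0.001,0.058],[0.002,0.002,0],-0.2],[[0.001,-0.001,0.058],[0.002,0.002,0],1],[[0.001,-0.001,0.058],[0.002,0.002,0],1],[[0.001,-0.001,0.058],[0.002,0.002,0],1],[[0.001,-0.001,0.058],[0.002,0.002,0],1],[[0.001,-0.001,0.058],[0.002,0.002,0],1],[[0.001,-0.001,0.058],[0.002,0.002,0],1],[[0.001,-0.001,0.058],[0.002,0.002,0],1],[[0.001,-0.001,0.058],[0.002,0.002,0],1]]'
python3 -c "
from h import *; st()"
```

```text
t: 4.53
position: [0.5842, -0.3499, 0.0035]
tcp_rot: [0.0, 0.64, 0.768, 0.0]
ft_force: [-1.7, 0.4, 7.3]
opening: 0.243
finger_force: 60.0
t 4.53 p [ 0.5842 -0.3499  0.0035] x [-0.18   0.984 -0.   ] y [0.984 0.18  0.   ] z [ 0. -0. -1.] j [ 0.01  0.75  0.67  1.54 -0.52  1.04  1.  ] F [-1.7  0.4  7.3] op 0.243 ff 60.0
```

```bash
cat >> h.py <<'E'
r3=np.array([-.1653,.9862,0]); w3=np.array([.9862,.1653,0]); up=np.array([0,0,1.])
RT=np.array([.5186,.0161,.035]); A=(r3-up)/2**.5
Rrest=Ro.from_matrix(np.c_[A,w3,np.cross(A,w3)])
E
python3 -m crank '[[[0,0,-0.04],[0,0,0],1],[[0,0,-0.08],[0,0,0],1],[[0,0,-0.12],[0,0,0],1],[[0,0,-0.16],[0,0,0],1],[[0,0,-0.2],[0,0,0],1],[[0,0,-0.2],[0,0,0],1],[[0,0,-0.2],[0,0,0],1],[[0,0,-0.2],[0,0,0],1]]'
python3 - <<'E'
from h import *
st(); off=np.array([.147,0,-.0075]); print(Rrest.as_matrix().round(3))
go(RT-.004*A-Rrest.apply(off)-Rrest.apply([0,0,.08]),Rrest)
E
```

```text
t: 5.2
position: [0.5832, -0.349, 0.2004]
tcp_rot: [-0.002, 0.64, 0.768, -0.0]
ft_force: [-0.4, -0.5, -3.6]
opening: 0.242
finger_force: 60.2
t 5.2 p [ 0.5832 -0.349   0.2004] x [-0.18   0.984  0.003] y [ 0.984  0.18  -0.003] z [-0.003  0.002 -1.   ] j [-0.05  0.57  0.78  1.37 -0.4   1.37  0.92] F [-0.4 -0.5 -3.6] op 0.242 ff 60.2
[[-0.117  0.986  0.117]
 [ 0.697  0.165 -0.697]
 [-0.707  0.    -0.707]]
shift [0.3152, 0.0013, 0.0082] turn [0.0031, -0.788, 0.0153]
```

```bash
python3 -m crank '[[[0.04,0,-0.03],[0,0,0],1],[[0.08,0,-0.06],[0,-0.1,0],1],[[0.12,0,-0.09],[0,-0.2,0],1],[[0.16,0,-0.12],[0,-0.3,0],1],[[0.2,0,-0.12],[0,-0.42,0.01],1],[[0.24,0,-0.12],[0,-0.54,0.01],1],[[0.28,0,-0.12],[0,-0.66,0.01],1],[[0.315,0,-0.12],[0.003,-0.788,0.015],1],[[0.315,0,-0.12],[0.003,-0.788,0.015],1],[[0.315,0,-0.12],[0.003,-0.788,0.015],1],[[0.315,0,-0.12],[0.003,-0.788,0.015],1],[[0.315,0,-0.12],[0.003,-0.788,0.015],1]]'
python3 - <<'E'
from h import *
st(); im,d,m=snap('wrist','w3.png'); im,d,m=snap('scene','s3.png')
off=np.array([.147,0,-.0075])
go(RT-.004*A-Rrest.apply(off)-Rrest.apply([0,0,.05]),Rrest)
# key tip in wrist frame
P=cloud('wrist').reshape(-1,3); p,R,_=cur(); L=R.inv().apply(P-p)
k=(abs(L[:,1])<.02)&(L[:,0]>.03)&(L[:,0]<.2)&(abs(L[:,2]+.0075)<.03); q=L[k]
print(len(q),'tip x',np.percentile(q[:,0],99.7)); 
for lo in np.arange(.03,.16,.02):
    b=q[(q[:,0]>lo)&(q[:,0]<lo+.02)]; print(round(lo,2),len(b),b.mean(0).round(4) if len(b) else '',b[:,2].min().round(4) if len(b) else '')
E
```

```text
t: 6.2
position: [0.5269, -0.0328, 0.3194]
tcp_rot: [0.293, 0.592, 0.709, -0.247]
ft_force: [0.4, -0.6, -1.9]
opening: 0.245
finger_force: 60.4
t 6.2 p [ 0.5269 -0.0328  0.3194] x [-0.127  0.695 -0.708] y [ 0.984  0.176 -0.004] z [ 0.122 -0.697 -0.706] j [-1.19  0.13  0.77  1.77  0.67  1.51 -0.36] F [ 0.4 -0.6 -1.9] op 0.245 ff 60.4
shift [0.0902, 0.0013, 0.1197] turn [-0.0004, 0.0011, 0.0031]
12365 tip x 0.1061543557664476
0.03 4292 [ 0.0402  0.0005 -0.0231] -0.0252
0.05 2896 [ 0.0585  0.0005 -0.0171] -0.0246
0.07 2691 [ 0.0802  0.0004 -0.0166] -0.0197
0.09 2486 [ 0.0983  0.0004 -0.0166] -0.0201
0.11 0  
0.13 0  
0.15 0
```

```bash
python3 - <<'E'
from h import *
p,R,_=cur()
for cam in ('scene',):
    P=cloud(cam).reshape(-1,3); L=R.inv().apply(P-p)
    k=(abs(L[:,1])<.02)&(L[:,0]>.03)&(L[:,0]<.2)&(abs(L[:,2]+.0075)<.03); q=L[k]
    print(cam,len(q),'tip x',np.percentile(q[:,0],[98,100]))
    for lo in np.arange(.03,.16,.02):
        b=q[(q[:,0]>lo)&(q[:,0]<lo+.02)]; print(round(lo,2),len(b),*(b.mean(0).round(4),b.min(0).round(4),b.max(0).round(4)) if len(b) else '')
im=cv2.imread('pics/s3.png'); a=cv2.resize(im[150:330,220:460],(800,600),interpolation=cv2.INTER_CUBIC); cv2.imwrite('pics/s3c.png',a)
E
```

```text
scene 97 tip x [0.14245176 0.14465961]
0.03 25 [ 0.0394  0.0098 -0.0068] [ 0.031   0.0071 -0.0184] [0.0499 0.0121 0.0032]
0.05 8 [ 0.0643  0.004  -0.0071] [ 0.0601  0.0031 -0.0113] [ 0.0687  0.005  -0.0026]
0.07 17 [ 0.079   0.0033 -0.0065] [ 0.0707 -0.0012 -0.0126] [ 0.088   0.0059 -0.0014]
0.09 17 [ 0.1003  0.0028 -0.0071] [ 0.0901 -0.0012 -0.0126] [ 0.1098  0.0049 -0.0016]
0.11 16 [ 0.1182  0.0035 -0.0072] [ 0.1102 -0.0005 -0.0125] [ 0.1277  0.0069 -0.0013]
0.13 14 [ 0.1376  0.0033 -0.0061] [ 0.1305 -0.0003 -0.0125] [ 0.1447  0.0057 -0.0012]
0.15 0
```

View pics/s3c.png

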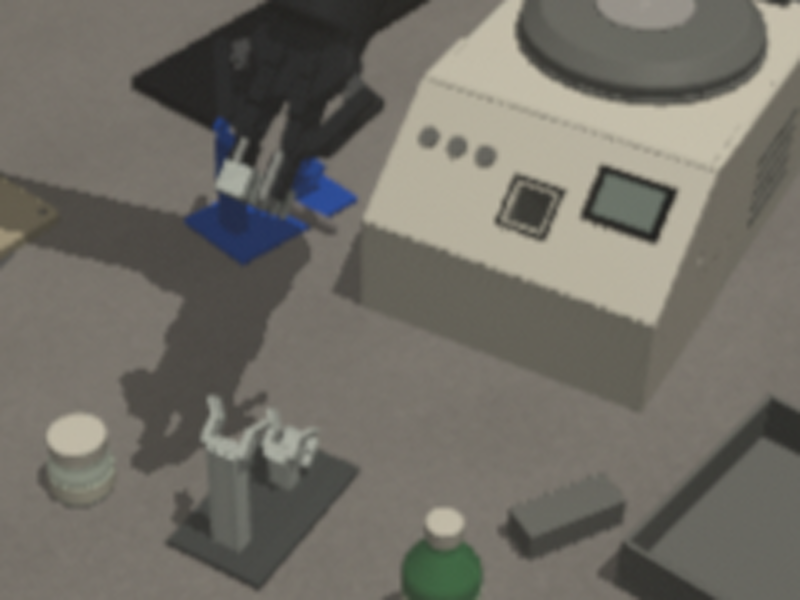

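The crop shows the key held tip-down at 45° above the bench and the rest untouched below it. The port is the framed dark square at crop (531,207), about scene px (379,212), and the display is beside it. I cross-check the rest with the scene camera and measure the port.

```bash
python3 - <<'E'
from h import *
P=cloud('scene'); C=np.array([.5265,-.0312,0]); print('bench z',np.median(P[330:370,150:200,2]))
Q=P.reshape(-1,3); s=(Q-C)@r3; w=(Q-C)@w3; z=Q[:,2]
k=(abs(w)<.06)&(abs(s)<.09)&(z>.005)&(z<.012); print('plate',k.sum(),cv2.minAreaRect(Q[k][:,:2].astype(np.float32)))
u=.7071*(s-z); v=.7071*(s+z); k=(abs(w)<.035)&(abs(s)<.08)&(z>.03)&(z<.16)
for n,kk in (('low',k&(s>0)&(v>.055)),('high',k&(s<0)&(v>.05))): print(n,kk.sum(),'u',np.percentile(u[kk],[1,10,50,90,99]).round(4),'v',np.percentile(v[kk],[50,99]).round(4),'w',np.percentile(w[kk],[1,99]).round(4))
for cam,c,rad in (('scene',(379,212),45),('top',(255,230),30)):
    if cam=='top': snap('top')
    P=cloud(cam); im=np.load(cam+'.npz')['im']; v0,u0=np.mgrid[:480,:640]
    k=(np.hypot(u0-c[0],v0-c[1])<rad)&(np.load(cam+'.npz')['d']>0); g=P[k]
    rng=np.random.default_rng(0); best=0
    for _ in range(300):
        t=g[rng.choice(len(g),3,False)]; n=np.cross(t[1]-t[0],t[2]-t[0]); l=np.linalg.norm(n)
        if l<1e-6: continue
        n/=l; i=abs((g-t[0])@n)<.003
        if i.sum()>best and .6<abs(n[2])<.9: best=i.sum(); I=i
    c0=g[I].mean(0); n=np.linalg.svd(g[I]-c0,full_matrices=False)[2][2]; n*=np.sign(n[2])
    print(cam,'panel n',n.round(4),'tilt',np.degrees(np.arccos(n[2])).round(2),'inl',best,len(g),'yaw in',(-n[:2]/np.hypot(*n[:2])).round(4))
    # deep pixels: more than 8 mm below the plane
    dp=((P-c0)@n<-.010)&(np.hypot(u0-c[0],v0-c[1])<rad*.5); cc=np.argwhere(dp); print('deep px',len(cc),cc.mean(0)[::-1],cc.min(0)[::-1],cc.max(0)[::-1])
    hole=(im.max(2)<70)&(np.hypot(u0-c[0],v0-c[1])<rad*.4)
    # project every deep/dark pixel onto the panel plane
    o,d=ray(cam,np.argwhere(dp)[:,::-1].astype(float)); q=o+d*(((c0-o)@n)/(d@n))[:,None]
    rect=q; X=np.r_[-n[:2]/np.hypot(*n[:2]),0]; Y=np.cross([0,0,1],X); D=np.cross(n,Y)
    e=lambda a:(np.percentile(q@a,1)+np.percentile(q@a,99))/2
    ctr=Y*e(Y)+D*e(D)+n*(c0@n); print('mouth',ctr.round(4),'size',np.ptp(q@Y).round(4),np.ptp(q@D).round(4))
E
```

```text
bench z -6.670634701888556e-05
plate 798 ((0.5261895656585693, -0.039047107100486755), (0.099299356341362, 0.15682271122932434), 13.394815444946289)
low 84 u [-0.0252 -0.0223 -0.0148  0.0118  0.0154] v [0.0627 0.0748] w [-0.0233  0.0193]
high 86 u [-0.1251 -0.1222 -0.1178 -0.1086 -0.1063] v [0.0622 0.0746] w [-0.028   0.0245]
scene panel n [ 0.1116 -0.6335  0.7657] tilt 40.03 inl 2662 6315 yaw in [-0.1734  0.9848]
deep px 115 [378.28695652 212.83478261] [364 199] [385 233]
mouth [0.5509 0.264  0.1259] size 0.0422 0.0987
top panel n [-0.0888  0.7066  0.7021] tilt 45.41 inl 622 2800 yaw in [ 0.1248 -0.9922]
deep px 112 [251.29464286 225.1875    ] [241 216] [269 244]
mouth [0.4816 0.2255 0.6042] size 0.0709 0.1084
```

```bash
python3 - <<'E'
from h import *
n=np.array([.1116,-.6335,.7657]); P=cloud('scene')
c0=np.median(P[195:200,345:360].reshape(-1,3),0); print('pt',c0)
for cam,c in (('scene',(379,212)),('top',(255,230))):
    im=np.load(cam+'.npz')['im']; V=im.max(2); u0,v0=c
    sub=V[v0-14:v0+15,u0-14:u0+15]; m=(sub<(95 if cam=='scene' else 95)).astype(np.uint8)
    nl,lab,stt,cen=cv2.connectedComponentsWithStats(m); print(cam,[(s[4],s[:4].tolist(),(cc+[u0-14,v0-14]).round(2).tolist()) for s,cc in zip(stt[1:],cen[1:]) if s[4]>20])
    o,d=ray(cam,(c,)); print('on plane',(o+d*(((c0-o)@n)/(d@n))[:,None]).round(4),'z.14',plane(cam,c,.14).round(4))
    if cam=='top': print(sub[::2,::2])
E
```

```text
pt [0.45419027 0.27592763 0.14925783]
scene [(np.int32(112), [8, 8, 14, 12], [379.09, 211.76])]
on plane [[0.5492 0.2812 0.1398]] z.14 [[0.5494 0.2809 0.14  ]]
top []
on plane [[0.5471 0.2832 0.1417]] z.14 [[0.5473 0.2834 0.14  ]]
[[ 22  19  20  20  22  64 178 120 102 141 136 142  99  74  74]
 [164 164 165 168 167 164 117 121 122 140 166 139 139  73  62]
 [182 182 183 182 180 124 121 125 130 108 157 141 156  82  70]
 [182 183 183 166 127 119 129 134 142  87 143 146 141 156  81]
 [182 183 161 124 119 128 133 137 137 134 141 160 141 147 131]
 [183 129 138 117 127 133 137 141 139 127  96 141 147 140 147]
 [159 120 134 126 133 136 140 140 143 138 134 141 166 140 141]
 [101 138 136 131 136 138 141 142 142 140 156  96 148 144 141]
 [103 138 139 137 139 141 142 141 142 140 139 123 142 173 140]
 [104 142 139 140 141 141 142 143 141 140 139 154  95 148 140]
 [128 139 151 132 141 143 141 141 141 139 137 118 123 141 178]
 [145 109 158 139 143 141 141 141 139 137 136 158 140  97 150]
 [127  87 144 146 126 142 141 140 136 135 147 161 157 125 142]
 [179 135 108 167 138 141 140 137 135 143 153 161 165 153  88]
 [181 160  96 146 141 141 137 135 137 142 148 159 167 160 141]]
```

```bash
python3 - <<'E'
from h import *
off=np.array([.146,0,-.007])
for h in (.05,.004): go(RT-.004*A-.0005*w3-Rrest.apply(off)-Rrest.apply([0,0,h]),Rrest)
E
```

```text
shift [0.0924, 0.0011, 0.1184] turn [-0.0017, 0.0008, 0.0008]
shift [0.0925, 0.0011, 0.1644] turn [-0.0017, 0.0008, 0.0008]
```

```bash
python3 -m crank '[[[0.04,0.001,0.02],[-0.002,0.001,0],1],[[0.075,0.001,0.04],[-0.002,0.001,0],1],[[0.092,0.001,0.07],[-0.002,0.001,0.001],1],[[0.092,0.001,0.1],[-0.002,0.001,0.001],1],[[0.092,0.001,0.118],[-0.002,0.001,0.001],1],[[0.092,0.001,0.118],[-0.002,0.001,0.001],1],[[0.092,0.001,0.118],[-0.002,0.001,0.001],1],[[0.092,0.001,0.118],[-0.002,0.001,0.001],1],[[0.092,0.001,0.118],[-0.002,0.001,0.001],1]]'
python3 - <<'E'
from h import *
st(); snap('wrist','w4.png'); snap('scene','s4.png')
off=np.array([.146,0,-.007])
for h in (.004,0): go(RT-.004*A-.0005*w3-Rrest.apply(off)-Rrest.apply([0,0,h]),Rrest)
p,R,_=cur(); P=cloud('scene').reshape(-1,3); L=R.inv().apply(P-p)
k=(abs(L[:,1])<.02)&(L[:,0]>.05)&(L[:,0]<.2)&(abs(L[:,2]+.0075)<.02); q=L[k]; print('tip x',q[:,0].max(),'mid y,z',q[q[:,0]>.08].mean(0))
a=cv2.imread('pics/w4.png'); cv2.imwrite('pics/w4s.png',a[:,:])
E
```

```text
t: 7.1
position: [0.5317, -0.0572, 0.1735]
tcp_rot: [0.293, 0.597, 0.705, -0.245]
ft_force: [-0.3, 0.3, -2.8]
opening: 0.242
finger_force: 60.3
t 7.1 p [ 0.5317 -0.0572  0.1735] x [-0.115  0.699 -0.706] y [0.986 0.166 0.004] z [ 0.12  -0.696 -0.708] j [-1.1   0.32  0.76  1.94  0.59  1.19 -0.47] F [-0.3  0.3 -2.8] op 0.242 ff 60.3
shift [0.0002, -0.0015, 0.0484] turn [0.0036, -0.0015, -0.0011]
shift [0.0002, -0.0015, 0.0524] turn [0.0036, -0.0015, -0.0011]
tip x 0.14183995789836223 mid y,z [ 0.11176496  0.00347189 -0.00606496]
```

View pics/w4.png

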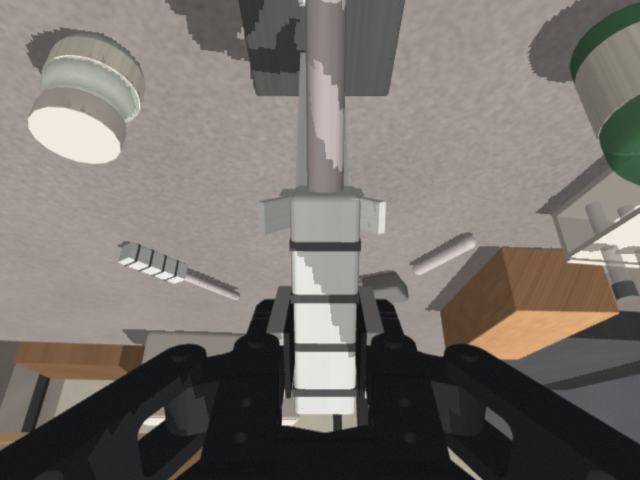

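The key at (325,210) is centred over the handle saddle, whose cheeks span 260–385. I lower it gently.

```bash
python3 -m crank '[[[0,-0.001,0.015],[0.003,-0.001,0],1],[[0,-0.001,0.03],[0.003,-0.001,0],1],[[0,-0.001,0.037],[0.003,-0.001,0],1],[[0,-0.001,0.042],[0.003,-0.001,0],1],[[0,-0.001,0.046],[0.003,-0.001,0],1],[[0,-0.001,0.048],[0.003,-0.001,0],1],[[0,-0.001,0.048],[0.003,-0.001,0],1],[[0,-0.001,0.048],[0.003,-0.001,0],1]]'
python3 - <<'E'
from h import *
st(); 
off=np.array([.146,0,-.007])
go(RT-.004*A-.0005*w3-Rrest.apply(off),Rrest)
E
```

```text
t: 7.87
position: [0.5362, -0.0908, 0.1391]
tcp_rot: [0.292, 0.597, 0.705, -0.247]
ft_force: [-0.9, 0.5, -3.0]
opening: 0.238
finger_force: 60.2
t 7.87 p [ 0.5362 -0.0908  0.1391] x [-0.116  0.697 -0.707] y [0.986 0.165 0.   ] z [ 0.117 -0.698 -0.707] j [-1.04  0.38  0.77  1.98  0.6   1.08 -0.46] F [-0.9  0.5 -3. ] op 0.238 ff 60.2
shift [0.0002, -0.0002, 0.004] turn [-0.0002, 0.0004, -0.0007]
```

Not seated yet; I creep down while watching the force.

```bash
python3 -m crank '[[[0,0,0.0015],[0,0,0],1],[[0,0,0.003],[0,0,0],1],[[0,0,0.003],[0,0,0],1],[[0,0,0.003],[0,0,0],1]]'; python3 -m crank '[[[0,0,0.001],[0,0,0],1],[[0,0,0.002],[0,0,0],1],[[0,0,0.002],[0,0,0],1],[[0,0,0.002],[0,0,0],1]]'
```

```text
t: 8.2
position: [0.5367, -0.0926, 0.1371]
tcp_rot: [0.292, 0.597, 0.705, -0.247]
ft_force: [-2.7, 4.2, 3.3]
opening: 0.243
finger_force: 61.5
t: 8.53
position: [0.5374, -0.0935, 0.1364]
tcp_rot: [0.293, 0.597, 0.705, -0.247]
ft_force: [-7.7, 8.7, 14.6]
opening: 0.241
finger_force: 63.1
```

```bash
python3 -m crank '[[[0,0,-0.001],[0,0,0],1],[[0,0,-0.001],[0,0,0],-0.2],[[0,0,-0.001],[0,0,0],-0.2],[[0,0,-0.001],[0,0,0],-0.2],[[0,0,-0.001],[0,0,0],-0.2],[[0,0,-0.001],[0,0,0],-0.2],[[0,0,-0.001],[0,0,0],-0.2],[[0,0,-0.03],[0,0,0],-0.2],[[0,0,-0.06],[0,0,0],-0.2],[[0,0,-0.09],[0,0,0],-0.2],[[0,0,-0.12],[0,0,0],-0.2],[[0,0,-0.12],[0,0,0],-0.2],[[0,0,-0.12],[0,0,0],-0.2]]'
python3 - <<'E'
from h import *
st(); snap('wrist','w5.png'); snap('scene','s5.png')
C=np.array([.5265,-.0312,0])
for cam in ('wrist','scene'):
    Q=cloud(cam).reshape(-1,3)-RT; a=-Q@A; w=Q@w3; N=np.cross(A,w3); h=-Q@N
    k=(abs(w)<.013)&(a>-.01)&(a<.2)&(abs(h)<.03)
    for lo in (0,.04,.06,.08,.103,.135,.15,.165):
        b=k&(a>=lo)&(a<lo+.014); 
        if b.sum()>3: print(cam,lo,b.sum(),'w',np.percentile(w[b],[2,50,98]).round(4),'h',np.percentile(h[b],[50,98]).round(4))
    b=k&(a>.135); print('butt a',np.percentile(a[b],[98,100]))
E
```

```text
t: 9.62
position: [0.5232, -0.0097, 0.2205]
tcp_rot: [0.292, 0.597, 0.705, -0.246]
ft_force: [0.3, -0.2, -0.3]
opening: 0.607
finger_force: 0.0
t 9.62 p [ 0.5232 -0.0097  0.2205] x [-0.117  0.698 -0.707] y [0.986 0.166 0.001] z [ 0.119 -0.697 -0.708] j [-1.18  0.27  0.75  1.87  0.59  1.35 -0.48] F [ 0.3 -0.2 -0.3] op 0.607 ff 0.0
wrist 0.04 565 w [-0.0055  0.0002  0.0059] h [0.0069 0.0089]
wrist 0.06 544 w [-0.0057  0.0001  0.006 ] h [0.0071 0.0093]
wrist 0.08 504 w [-0.0058  0.0001  0.0061] h [0.0073 0.0093]
wrist 0.103 948 w [-0.0124  0.0001  0.0112] h [0.014  0.0154]
wrist 0.135 840 w [-0.0108  0.0001  0.011 ] h [0.0144 0.0158]
wrist 0.15 760 w [-0.0104  0.      0.0105] h [0.0147 0.016 ]
wrist 0.165 652 w [-0.0106  0.      0.0107] h [0.0149 0.0164]
butt a [0.1762271  0.17753705]
scene 0 23 w [-0.0124  0.0088  0.0116] h [-0.017   0.0057]
scene 0.04 11 w [-0.0001  0.0026  0.0057] h [-0.0006  0.0049]
scene 0.06 9 w [0.0021 0.0038 0.0063] h [-0.0002  0.0043]
scene 0.103 16 w [-0.0115  0.0102  0.012 ] h [-0.0215  0.0117]
scene 0.135 26 w [-0.008   0.009   0.0111] h [0.0014 0.0125]
scene 0.15 27 w [-0.0018  0.0097  0.0118] h [0.0028 0.0126]
scene 0.165 71 w [-0.012   0.0028  0.0109] h [0.0024 0.0129]
butt a [0.18157029 0.18289699]
```

View pics/w5.png

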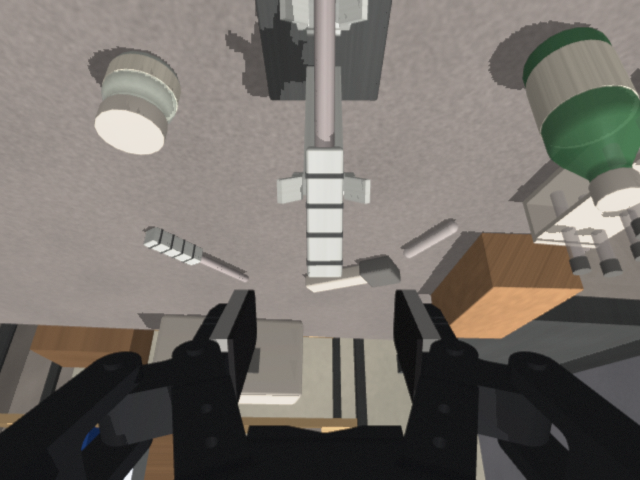

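The key is seated in the rest, straight (w≈0) with the handle at (324,210) and the butt near a=0.18. Now the fresh axial grip from up-slope.

```bash
cat >> h.py <<'E'
Rax=Ro.from_matrix(np.c_[np.cross(w3,A),w3,A])
E
python3 - <<'E'
from h import *
R0=cur()[1]; go([.53,-.03,.36],R0); go(RT-.34*A,Rax); print(RT-.34*A)
E
```

```text
shift [-0.1129, 0.0046, -0.0857] turn [0.0, 0.0, 0.0]
shift [-0.1894, 0.0014, 0.1107] turn [-0.0009, 1.5718, -0.0022]
[ 0.55834082 -0.22099856  0.27541631]
```

```bash
python3 -m crank '[[[-0.03,0,-0.025],[0,0,0],-0.2],[[-0.06,0,-0.05],[0,0,0],-0.2],[[-0.09,0,-0.07],[0,0.1,0],-0.2],[[-0.113,0,-0.086],[0,0.2,0],-0.2],[[-0.12,0,-0.07],[0,0.32,0],-0.2],[[-0.13,0,-0.05],[0,0.44,0],-0.2],[[-0.14,0,-0.03],[0,0.56,0],-0.2],[[-0.15,0,-0.01],[0,0.68,0],-0.2],[[-0.16,0,0.01],[0,0.8,0],-0.2],[[-0.17,0,0.035],[0,0.92,0],-0.2],[[-0.175,0,0.06],[0,1.04,0],-0.2],[[-0.18,0,0.085],[0,1.16,0],-0.2],[[-0.189,0.001,0.11],[0,1.28,0],-0.2],[[-0.189,0.001,0.11],[0,1.4,-0.002],-0.2],[[-0.189,0.001,0.11],[-0.001,1.52,-0.002],-0.2],[[-0.189,0.001,0.11],[-0.001,1.572,-0.002],-0.2],[[-0.189,0.001,0.11],[-0.001,1.572,-0.002],-0.2],[[-0.189,0.001,0.11],[-0.001,1.572,-0.002],-0.2],[[-0.189,0.001,0.11],[-0.001,1.572,-0.002],-0.2]]'
python3 - <<'E'
from h import *
st(); snap('wrist','w6.png'); go(RT-.2*A,Rax); go(RT-.145*A,Rax)
Q=cloud('wrist').reshape(-1,3)-RT; a=-Q@A; w=Q@w3; N=np.cross(A,w3); h=-Q@N
k=(abs(w)<.02)&(a>.03)&(a<.2)&(abs(h)<.03)
for lo in (.05,.08,.103,.135,.15,.165):
    b=k&(a>=lo)&(a<lo+.014)
    if b.sum()>3: print(lo,b.sum(),'w',np.percentile(w[b],[2,50,98]).round(4),'h',np.percentile(h[b],[2,50,98]).round(4))
b=k&(a>.135); print('butt a',np.percentile(a[b],[98,100]))
E
```

```text
t: 11.3
position: [0.5568, -0.2222, 0.2734]
tcp_rot: [-0.293, 0.599, 0.703, 0.248]
ft_force: [0.5, -0.7, 0.4]
opening: 0.603
finger_force: 0.0
t 11.3 p [ 0.5568 -0.2222  0.2734] x [-0.111  0.696  0.709] y [ 0.987  0.16  -0.003] z [-0.116  0.7   -0.705] j [ 0.22  0.74  0.68  1.15 -0.89  2.06  0.93] F [ 0.5 -0.7  0.4] op 0.603 ff 0.0
shift [-0.0002, 0.0008, 0.1395] turn [0.0007, -0.0009, -0.0023]
shift [-0.0002, 0.0007, 0.1945] turn [0.0007, -0.0009, -0.0023]
0.103 54 w [-0.0162 -0.0011  0.0105] h [0.0088 0.0144 0.0148]
0.135 51 w [-0.0103 -0.0003  0.0098] h [0.0143 0.0149 0.0151]
0.15 82 w [-0.0109  0.0004  0.0109] h [0.014  0.0151 0.0153]
0.165 839 w [-0.0111  0.0002  0.0108] h [-0.0058  0.0065  0.0155]
butt a [0.17946164 0.18038733]
```

```bash
python3 -m crank '[[[0.002,0.001,0.04],[0.001,-0.001,-0.002],-0.2],[[0.002,0.001,0.08],[0.001,-0.001,-0.002],-0.2],[[0.002,0.001,0.12],[0.001,-0.001,-0.002],-0.2],[[0.002,0.001,0.14],[0.001,-0.001,-0.002],-0.2],[[0.002,0.001,0.16],[0.001,-0.001,-0.002],-0.2],[[0.002,0.001,0.18],[0.001,-0.001,-0.002],-0.2],[[0.002,0.001,0.194],[0.001,-0.001,-0.002],-0.2],[[0.002,0.001,0.194],[0.001,-0.001,-0.002],-0.2],[[0.002,0.001,0.194],[0.001,-0.001,-0.002],-0.2]]'
python3 - <<'E'
from h import *
st(); go(RT-.145*A+.002*np.cross(w3,A),Rax)
E
```

```text
t: 12.1
position: [0.5365, -0.0818, 0.1412]
tcp_rot: [-0.292, 0.595, 0.707, 0.247]
ft_force: [0.7, -0.1, 0.8]
opening: 0.601
finger_force: 0.0
t 12.1 p [ 0.5365 -0.0818  0.1412] x [-0.122  0.697  0.706] y [0.985 0.17  0.002] z [-0.119  0.696 -0.708] j [-0.02  0.65  0.64  1.58 -0.89  1.71  1.  ] F [ 0.7 -0.1  0.8] op 0.601 ff 0.0
shift [-0.0027, -0.0014, 0.0005] turn [-0.0018, 0.0011, 0.0046]
```

```bash
python3 -m crank '[[[-0.002,-0.001,0],[-0.002,0.001,0.004],-0.2],[[-0.002,-0.001,0],[-0.002,0.001,0.004],-0.2],[[-0.002,-0.001,0],[-0.002,0.001,0.004],1],[[-0.002,-0.001,0],[-0.002,0.001,0.004],1],[[-0.002,-0.001,0],[-0.002,0.001,0.004],1],[[-0.002,-0.001,0],[-0.002,0.001,0.004],1],[[-0.002,-0.001,0],[-0.002,0.001,0.004],1],[[-0.002,-0.001,0],[-0.002,0.001,0.004],1],[[-0.002,-0.001,0],[-0.002,0.001,0.004],1],[[-0.002,-0.001,0],[-0.002,0.001,0.004],1]]'
python3 - <<'E'
from h import *
st(); snap('scene'); snap('top')
for cam in ('scene','top'):
    Q=cloud(cam).reshape(-1,3)-RT; a=-Q@A; w=Q@w3; N=np.cross(A,w3); h=-Q@N
    k=(abs(w)<.013)&(abs(h)<.03)
    for lo in (0,.04,.06,.08,.103,.135):
        b=k&(a>=lo)&(a<lo+.014); 
        if b.sum()>3: print(cam,lo,b.sum(),'w',np.percentile(w[b],[2,50,98]).round(4),'h',np.percentile(h[b],[2,50,98]).round(4))
E
```

```text
t: 12.93
position: [0.5358, -0.0847, 0.1394]
tcp_rot: [-0.292, 0.598, 0.705, 0.248]
ft_force: [0.2, -5.2, 5.2]
opening: 0.246
finger_force: 58.9
t 12.93 p [ 0.5358 -0.0847  0.1394] x [-0.116  0.698  0.707] y [0.987 0.163 0.001] z [-0.115  0.698 -0.707] j [-0.02  0.65  0.64  1.58 -0.89  1.71  1.  ] F [ 0.2 -5.2  5.2] op 0.246 ff 58.9
scene 0 19 w [-0.0111  0.0073  0.0113] h [-0.0299 -0.0233  0.0039]
scene 0.04 9 w [-0.0025  0.0035  0.0059] h [-0.0137 -0.0012  0.0043]
scene 0.06 9 w [0.0007 0.0042 0.0047] h [-0.0046  0.0003  0.0046]
scene 0.103 15 w [-0.0109  0.0101  0.0125] h [-0.0285 -0.022   0.0117]
top 0 17 w [-0.0077  0.0009  0.011 ] h [-0.009   0.0039  0.0079]
top 0.04 8 w [-0.005  -0.0002  0.0047] h [0.0021 0.0047 0.0094]
top 0.06 10 w [-0.0054  0.0001  0.005 ] h [0.0027 0.0046 0.0099]
top 0.08 8 w [-0.0045 -0.0005  0.0062] h [0.0021 0.0077 0.0152]
top 0.103 24 w [-0.0113 -0.0025  0.0105] h [-0.0011  0.0119  0.0151]
top 0.135 23 w [-0.0113 -0.0012  0.0107] h [0.0065 0.0142 0.0181]
```

```bash
cat >> h.py <<'E'
PT=np.array([.549,.2815,.140]); xi=np.array([-.1734,.9848,0]); T=.6428*xi-.766*up; wp=np.array([.9848,.1734,0])
Rp=Ro.from_matrix(np.c_[np.cross(wp,T),wp,T]); tipz=.1465
E
python3 -m crank '[[[0.01,0,-0.001],[0,0,0],1],[[0.03,0,-0.001],[0,0,0],1],[[0.06,0,-0.002],[0,0,0],1],[[0.09,0,-0.03],[0,0,0],1],[[0.11,0,-0.06],[0,0,0],1],[[0.13,0,-0.09],[0,0,0],1],[[0.13,0,-0.09],[0,0,0],1],[[0.13,0,-0.09],[0,0,0],1],[[0.13,0,-0.09],[0,0,0],1]]'
python3 - <<'E'
from h import *
st(); snap('scene'); snap('wrist','w7.png'); p,R,_=cur()
for cam in ('scene','wrist'):
    L=R.inv().apply(cloud(cam).reshape(-1,3)-p); k=(abs(L[:,0])<.025)&(abs(L[:,1])<.02)&(L[:,2]>.0)&(L[:,2]<.18); q=L[k]
    for lo in (.05,.07,.09,.11,.125): 
        b=q[(q[:,2]>lo)&(q[:,2]<lo+.02)]
        if len(b)>3: print(cam,lo,len(b),'x',np.percentile(b[:,0],[2,50,98]).round(4),'y',np.percentile(b[:,1],[2,50,98]).round(4))
    print('tip',q[:,2].max() if len(q) else 0)
go(PT-(tipz+.05)*T,Rp)
E
```

```text
t: 13.78
position: [0.5307, -0.0556, 0.2933]
tcp_rot: [-0.293, 0.597, 0.705, 0.247]
ft_force: [-0.3, 1.2, -3.2]
opening: 0.248
finger_force: 59.9
t 13.78 p [ 0.5307 -0.0556  0.2933] x [-0.115  0.697  0.708] y [ 0.986  0.164 -0.001] z [-0.117  0.698 -0.706] j [-0.1   0.45  0.69  1.49 -0.84  1.87  0.78] F [-0.3  1.2 -3.2] op 0.248 ff 59.9
scene 0.05 11 x [-0.0068 -0.0015  0.0037] y [-0.0002  0.0042  0.0054]
scene 0.07 18 x [-0.0073 -0.0022  0.0034] y [-0.0007  0.0044  0.0054]
scene 0.09 14 x [-0.0076 -0.0024  0.0025] y [-0.0025  0.004   0.0054]
scene 0.11 16 x [-0.0079 -0.0026  0.0022] y [-0.0005  0.0038  0.0057]
scene 0.125 15 x [-0.0082 -0.0033  0.0025] y [-0.002   0.0031  0.0066]
tip 0.14721061395829874
wrist 0.05 40 x [0.0055 0.0066 0.0072] y [-0.0037 -0.0005  0.0029]
wrist 0.07 173 x [0.0022 0.006  0.007 ] y [-0.0057 -0.0005  0.0051]
wrist 0.09 146 x [0.001  0.0056 0.0067] y [-0.0059  0.0001  0.0054]
wrist 0.11 118 x [0.0006 0.0053 0.0062] y [-0.0059 -0.0002  0.0054]
wrist 0.125 101 x [0.0004 0.0049 0.006 ] y [-0.0061 -0.0005  0.0052]
tip 0.14786527575050987
shift [0.1417, 0.0748, 0.1453] turn [0.0042, -0.0893, -0.0084]
```

```bash
cat >> h.py <<'E'
Rp=Rp*Ro.from_rotvec([0,.017,0]); offp=np.array([-.002,0,.1475])
def tipat(depth,dx=0,dy=0): return PT+depth*T-Rp.apply(offp)
E
python3 - <<'E'
from h import *
go(tipat(-.05),Rp)
E
```

```text
shift [0.1413, 0.0748, 0.1442] turn [0.0043, -0.0723, -0.0084]
```

```bash
python3 -m crank '[[[0.028,0.015,0.028],[0,-0.01,0],1],[[0.056,0.03,0.056],[0.002,-0.03,-0.004],1],[[0.084,0.045,0.085],[0.004,-0.05,-0.008],1],[[0.112,0.06,0.113],[0.004,-0.072,-0.008],1],[[0.141,0.075,0.144],[0.004,-0.072,-0.008],1],[[0.141,0.075,0.144],[0.004,-0.072,-0.008],1],[[0.141,0.075,0.144],[0.004,-0.072,-0.008],1],[[0.141,0.075,0.144],[0.004,-0.072,-0.008],1],[[0.141,0.075,0.144],[0.004,-0.072,-0.008],1]]'
python3 - <<'E'
from h import *
st(); snap('wrist','w8.png'); go(tipat(.0),Rp)
go(tipat(-.05),Rp)
E
```

```text
t: 14.63
position: [0.5717, 0.1538, 0.2916]
tcp_rot: [-0.267, 0.603, 0.717, 0.225]
ft_force: [-0.5, -0.2, -2.5]
opening: 0.241
finger_force: 59.7
t 14.63 p [0.5717 0.1538 0.2916] x [-0.13   0.745  0.654] y [0.985 0.171 0.001] z [-0.111  0.645 -0.756] j [-0.44  0.35  0.6   1.55 -0.86  1.59  0.45] F [-0.5 -0.2 -2.5] op 0.241 ff 59.7
shift [0.0008, -0.0005, 0.0525] turn [0.0031, 0.0016, -0.0017]
shift [0.0015, -0.0004, 0.0025] turn [0.0031, 0.0016, -0.0017]
```

View pics/w8.png

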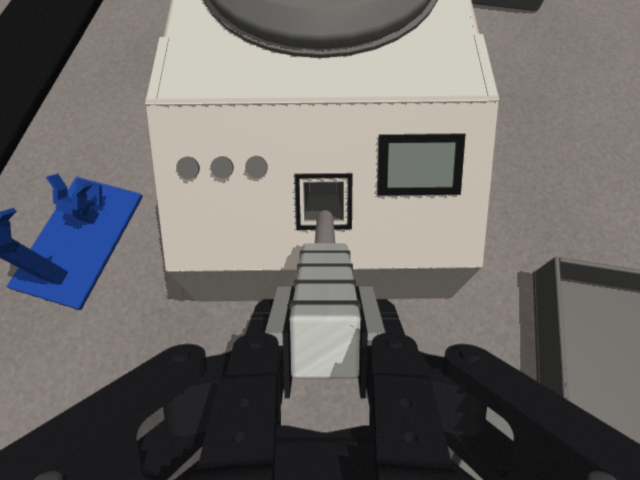

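The wrist view shows the port frame centred at (324,202) and the key tip at about (325,213) just in front, aligned laterally. I check the offset along the panel in this same view.

```bash
python3 - <<'E'
from h import *
p,R,_=cur(); P=cloud('wrist'); n=-T
# panel points to check plane height in this camera
g=np.vstack([P[185:225,210:285].reshape(-1,3),P[235:262,200:280].reshape(-1,3)]); e=(g-PT)@n; print('panel offset',np.percentile(e,[10,50,90]).round(4))
im=np.load('wrist.npz')['im'].max(2); sub=im[165:212,285:365]; m=(sub<60).astype(np.uint8)
ys,xs=np.nonzero(m); print('frame px',xs.min()+285,xs.max()+285,ys.min()+165)
o,d=ray('wrist',[(324,174),(324,230),(324.3,202)]); q=o+d*(((PT+n*np.median(e)-o)@n)/(d@n))[:,None]
X=np.cross(wp,T)
print('frame top,bot,ctr: X',((q-PT)@X).round(4),'w',((q-PT)@wp).round(4), 'world',q[2].round(4))
Q=P.reshape(-1,3)-PT; a=Q@T; x=Q@X; w=Q@wp
k=(abs(x)<.03)&(abs(w)<.012)&(a<-.04)&(a>-.16)
for lo in (-.13,-.11,-.09,-.07,-.06):
    b=k&(a>=lo)&(a<lo+.015)
    if b.sum()>3: print(lo,b.sum(),'X',np.percentile(x[b],[2,50,98]).round(4),'w',np.percentile(w[b],[2,50,98]).round(4))
E
```

```text
panel offset [-0.0006  0.0003  0.0012]
frame px 295 351 174
frame top,bot,ctr: X [ 0.0248 -0.0232  0.0013] w [0.0001 0.     0.0003] world [0.5492 0.2823 0.141 ]
-0.13 136 X [0.0022 0.0054 0.006 ] w [-0.0052  0.0002  0.0052]
-0.11 115 X [0.0006 0.0052 0.0061] w [-0.0055 -0.0001  0.0059]
-0.09 93 X [0.0008 0.0052 0.006 ] w [-0.0053  0.0006  0.0058]
-0.07 77 X [0.0009 0.0051 0.0059] w [-0.0056 -0.      0.0056]
-0.06 35 X [0.     0.0051 0.006 ] w [-0.0057 -0.      0.0052]
```

Aligned within about 1 mm. I insert to a depth of about 100 mm.

```bash
python3 -m crank '[[[0.002,0,0.02],[0.003,0.002,-0.002],1],[[0.002,0,0.04],[0.003,0.002,-0.002],1],[[0.0015,0,0.055],[0.003,0.002,-0.002],1],[[0.001,0,0.075],[0.003,0.002,-0.002],1],[[0.001,0,0.095],[0.003,0.002,-0.002],1],[[0.0005,0,0.115],[0.003,0.002,-0.002],1],[[0,0,0.135],[0.003,0.002,-0.002],1],[[0,0,0.15],[0.003,0.002,-0.002],1],[[0,0,0.15],[0.003,0.002,-0.002],1],[[0,0,0.15],[0.003,0.002,-0.002],1]]'
python3 - <<'E'
from h import *
st(); go(tipat(.1),Rp); go(tipat(.135),Rp)
E
```

```text
t: 15.52
position: [0.5552, 0.2511, 0.179]
tcp_rot: [-0.268, 0.601, 0.718, 0.225]
ft_force: [0.3, -0.9, -2.0]
opening: 0.246
finger_force: 59.5
t 15.52 p [0.5552 0.2511 0.179 ] x [-0.133  0.743  0.656] y [0.985 0.175 0.001] z [-0.115  0.646 -0.755] j [-0.55  0.41  0.52  1.72 -0.95  1.33  0.5 ] F [ 0.3 -0.9 -2. ] op 0.246 ff 59.5
shift [-0.0019, -0.0009, 0.0023] turn [-0.0008, -0.0007, 0.0019]
shift [-0.0025, -0.0008, 0.0372] turn [-0.0008, -0.0007, 0.0019]
```

```bash
python3 -m crank '[[[-0.001,-0.001,0.004],[0,0,0.001],1],[[-0.001,-0.001,0.008],[0,0,0.001],1],[[-0.001,-0.001,0.012],[0,0,0.001],1],[[-0.001,-0.001,0.015],[0,0,0.001],1],[[-0.001,-0.001,0.017],[0,0,0.001],1],[[-0.001,-0.001,0.019],[0,0,0.001],1],[[-0.001,-0.001,0.021],[0,0,0.001],1],[[-0.001,-0.001,0.023],[0,0,0.001],1],[[-0.001,-0.001,0.025],[0,0,0.001],1],[[-0.001,-0.001,0.027],[0,0,0.001],1]]'; python3 -m crank '[[[0,0,0.0015],[0,0,0],1],[[0,0,0.003],[0,0,0],1],[[0,0,0.0045],[0,0,0],1],[[0,0,0.006],[0,0,0],1],[[0,0,0.006],[0,0,0],1]]'
python3 - <<'E'
from h import *
st(); go(tipat(.135),Rp)
E
```

```text
t: 16.35
position: [0.5516, 0.2681, 0.1583]
tcp_rot: [-0.268, 0.601, 0.718, 0.226]
ft_force: [-0.7, -5.0, 2.7]
opening: 0.249
finger_force: 60.6
t: 16.77
position: [0.5506, 0.2724, 0.1534]
tcp_rot: [-0.268, 0.601, 0.718, 0.225]
ft_force: [-0.0, -2.3, -1.0]
opening: 0.25
finger_force: 60.2
t 16.77 p [0.5506 0.2724 0.1534] x [-0.133  0.743  0.656] y [0.985 0.175 0.001] z [-0.114  0.646 -0.755] j [-0.57  0.43  0.5   1.75 -0.98  1.28  0.52] F [-0.  -2.3 -1. ] op 0.25 ff 60.2
shift [-0.0021, -0.0, 0.0036] turn [-0.0004, -0.0007, 0.0019]
```

```bash
for i in 1; do python3 -m crank '[[[0,0,0.001],[0,0,0],1],[[0,0,0.002],[0,0,0],1],[[0,0,0.003],[0,0,0],1]]'; python3 -m crank '[[[0,0,0.001],[0,0,0],1],[[0,0,0.002],[0,0,0],1]]'; done
python3 - <<'E'
from h import *
st(); go(tipat(.135),Rp); snap('scene'); P=cloud('scene')
L=P.reshape(-1,3); k=(L[:,2]>.19)&(L[:,2]<.32)&(abs(L[:,0]-.53)<.16)&(L[:,1]>.33)&(L[:,1]<.62); q=L[k]; 
for lo in np.arange(.33,.62,.04):
    b=q[(q[:,1]>=lo)&(q[:,1]<lo+.04)]; print(round(lo,2),len(b),np.percentile(b[:,2],[50,95]).round(3) if len(b) else '')
E
```

```text
t: 17.02
position: [0.5504, 0.2741, 0.1514]
tcp_rot: [-0.268, 0.601, 0.718, 0.225]
ft_force: [-0.5, -4.2, 2.3]
opening: 0.245
finger_force: 60.7
t: 17.18
position: [0.5506, 0.2748, 0.1505]
tcp_rot: [-0.268, 0.602, 0.718, 0.226]
ft_force: [-2.0, -12.7, 10.6]
opening: 0.249
finger_force: 62.3
t 17.18 p [0.5506 0.2748 0.1505] x [-0.133  0.743  0.656] y [0.985 0.174 0.002] z [-0.113  0.646 -0.755] j [-0.57  0.44  0.5   1.75 -0.98  1.27  0.52] F [ -2.  -12.7  10.6] op 0.249 ff 62.3
shift [-0.0019, -0.0004, -0.0001] turn [0.0007, -0.0007, 0.0019]
0.33 289 [0.192 0.195]
0.37 747 [0.194 0.265]
0.41 1103 [0.197 0.271]
0.45 941 [0.197 0.264]
0.49 534 [0.243 0.257]
0.53 306 [0.238 0.247]
0.57 159 [0.227 0.236]
0.61 30 [0.192 0.205]
```

Force is rising at exactly 135 mm depth, and the lid is tilted. One more small press confirms home, then I withdraw.

```bash
python3 -m crank '[[[0,0,0.001],[0,0,0],1],[[0,0,0.001],[0,0,0],1],[[0,0,0.001],[0,0,0],1]]'
python3 - <<'E'
from h import *
st(); go(tipat(.135),Rp); snap('scene'); L=cloud('scene').reshape(-1,3); D=(L-[.53,.46,0])@xi; W=(L-[.53,.46,0])@wp
k=(L[:,2]>.205)&(L[:,2]<.32)&(abs(W)<.1)&(D>-.1)&(D<.12); c=np.polyfit(D[k],L[k,2],1); r=L[k,2]-np.polyval(c,D[k]); g=abs(r)<.008
c=np.polyfit(D[k][g],L[k,2][g],1); print('lid slope',np.arctan(c[0]),g.sum(),k.sum())
E
```

```text
t: 17.48
position: [0.5507, 0.2747, 0.1504]
tcp_rot: [-0.268, 0.602, 0.718, 0.226]
ft_force: [-2.6, -13.2, 12.5]
opening: 0.252
finger_force: 62.4
t 17.48 p [0.5507 0.2747 0.1504] x [-0.133  0.743  0.656] y [0.985 0.174 0.002] z [-0.112  0.647 -0.754] j [-0.57  0.44  0.5   1.75 -0.98  1.27  0.52] F [ -2.6 -13.2  12.5] op 0.252 ff 62.4
shift [-0.0018, -0.0005, -0.0001] turn [0.0014, -0.0009, 0.0018]
lid slope -0.16838679846698512 1217 1546
```

```bash
python3 - <<'E'
from h import *
for cam in ('scene','top'):
    if cam=='top': snap('top')
    L=cloud(cam).reshape(-1,3); D=(L-[.53,.46,0])@xi; W=(L-[.53,.46,0])@wp
    g=L[(L[:,2]>.203)&(L[:,2]<.32)&(abs(W)<.13)&(D>-.1)&(D<.15)]; rng=np.random.default_rng(1); best=0
    for _ in range(800):
        t=g[rng.choice(len(g),3,False)]; n=np.cross(t[1]-t[0],t[2]-t[0]); l=np.linalg.norm(n)
        if l<1e-5: continue
        n/=l; i=abs((g-t[0])@n)<.002
        if abs(n[2])>.9 and i.sum()>best: best=i.sum(); I=i
    n=np.linalg.svd(g[I]-g[I].mean(0),full_matrices=False)[2][2]; n*=np.sign(n[2]); print(cam,best,len(g),n.round(3),'tilt',np.arccos(n[2]).round(3))
E
```

```text
scene 714 1660 [-0.045  0.243  0.969] tilt 0.25
top 1200 3690 [-0.026  0.241  0.97 ] tilt 0.244
```

The lid is at 0.25 rad, so the release is home. I withdraw along the tunnel.

```bash
python3 - <<'E'
from h import *
go(tipat(.03)+.001*np.cross(wp,T),Rp);go(tipat(-.06),Rp)
E
python3 -m crank '[[[0,0,-0.01],[0,0,0],1],[[0,0,-0.03],[0,0,0],1],[[0,0,-0.05],[0,0,0],1],[[0,0,-0.075],[0,0,0],1],[[0.0005,0,-0.105],[0.001,0,0.001],1],[[0.001,0,-0.135],[0.001,0,0.001],1],[[0.0015,0,-0.165],[0.001,0,0.001],1],[[0.002,0,-0.195],[0.001,0,0.001],1],[[0.002,0,-0.195],[0.001,0,0.001],1],[[0.002,0,-0.195],[0.001,0,0.001],1],[[0.002,0,-0.195],[0.001,0,0.001],1]]'
python3 - <<'E'
from h import *
st(); snap('scene'); snap('wrist','w9.png'); p,R,_=cur()
for cam in ('scene','wrist'):
    L=R.inv().apply(cloud(cam).reshape(-1,3)-p); k=(abs(L[:,0])<.025)&(abs(L[:,1])<.02)&(L[:,2]>.0)&(L[:,2]<.16); q=L[k]
    for lo in (.07,.09,.11,.125): 
        b=q[(q[:,2]>lo)&(q[:,2]<lo+.02)]
        if len(b)>3: print(cam,lo,len(b),'x',np.percentile(b[:,0],[2,50,98]).round(4),'y',np.percentile(b[:,1],[2,50,98]).round(4))
    print('tip',q[:,2].max())
X=np.cross(w3,A)
go(RT-.15*A+.12*X,Rax); go(RT-.15*A+.12*X+.05*up,Rax)
E
```

```text
shift [0.001, -0.0004, -0.1051] turn [0.0014, -0.0009, 0.0017]
shift [0.0017, -0.0003, -0.1951] turn [0.0014, -0.0009, 0.0017]
t: 18.5
position: [0.5715, 0.1525, 0.2968]
tcp_rot: [-0.269, 0.601, 0.718, 0.225]
ft_force: [-1.0, 0.7, -2.4]
opening: 0.25
finger_force: 59.9
t 18.5 p [0.5715 0.1525 0.2968] x [-0.132  0.742  0.657] y [ 0.984  0.176 -0.002] z [-0.117  0.646 -0.754] j [-0.43  0.36  0.6   1.54 -0.86  1.61  0.45] F [-1.   0.7 -2.4] op 0.25 ff 59.9
scene 0.07 13 x [-0.0078 -0.0043  0.0014] y [-0.0003  0.0038  0.0058]
scene 0.09 12 x [-0.008  -0.0058  0.0009] y [-0.0026  0.0032  0.0045]
scene 0.11 13 x [-0.0094 -0.0055  0.0024] y [-0.0033  0.0028  0.0054]
scene 0.125 12 x [-0.0092 -0.0059  0.0001] y [-0.0009  0.0031  0.0061]
tip 0.15164398373284085
wrist 0.07 177 x [0.0022 0.0059 0.0069] y [-0.0056 -0.0004  0.0052]
wrist 0.09 149 x [0.0012 0.0055 0.0065] y [-0.0058 -0.0004  0.0053]
wrist 0.11 119 x [0.0006 0.0052 0.0061] y [-0.0057 -0.0004  0.0055]
wrist 0.125 101 x [0.0002 0.005  0.0058] y [-0.006  -0.0005  0.0051]
tip 0.14674318579298554
shift [-0.157, -0.0761, -0.0431] turn [-0.0099, 0.0686, 0.0069]
shift [-0.1241, -0.0762, -0.0808] turn [-0.0099, 0.0686, 0.0069]
```

```bash
cat >> h.py <<'E'
G=np.array([.5358,-.0847,.1394]); XA=np.cross(w3,A)
E
python3 - <<'E'
from h import *
go(G+.13*XA-.09*A,Rax); p=G+.13*XA-.09*A; go(G+.06*XA-.003*A,Rax,(p,Rax)); go(G+.06*XA-.003*A,Rax)
E
python3 -m crank '[[[-0.028,-0.015,-0.03],[0,0,0],1],[[-0.056,-0.03,-0.06],[-0.002,0.02,0.002],1],[[-0.084,-0.045,-0.09],[-0.005,0.04,0.004],1],[[-0.112,-0.06,-0.12],[-0.01,0.069,0.007],1],[[-0.13,-0.076,-0.14],[-0.01,0.069,0.007],1],[[-0.13,-0.076,-0.14],[-0.01,0.069,0.007],1],[[-0.13,-0.076,-0.14],[-0.01,0.069,0.007],1],[[-0.13,-0.076,-0.14],[-0.01,0.069,0.007],1]]'
python3 - <<'E'
from h import *
st(); go(G+.06*XA-.003*A,Rax)
E
```

```text
shift [-0.1514, -0.0766, -0.1298] turn [-0.0099, 0.0686, 0.0069]
shift [-0.07, -0.0, 0.087] turn [0.0, 0.0, 0.0]
shift [-0.2152, -0.0761, -0.0382] turn [-0.0099, 0.0686, 0.0069]
t: 19.27
position: [0.5306, -0.0478, 0.3173]
tcp_rot: [-0.292, 0.597, 0.705, 0.248]
ft_force: [0.4, 0.9, -3.0]
opening: 0.246
finger_force: 59.9
t 19.27 p [ 0.5306 -0.0478  0.3173] x [-0.117  0.697  0.708] y [0.986 0.164 0.002] z [-0.115  0.698 -0.707] j [-0.12  0.43  0.7   1.48 -0.85  1.89  0.74] F [ 0.4  0.9 -3. ] op 0.246 ff 59.9
shift [-0.0922, -0.0012, 0.0963] turn [0.0019, -0.0007, 0.0003]
```

```bash
python3 -m crank '[[[0,-0.001,0.03],[0.002,-0.001,0],1],[[-0.01,-0.001,0.06],[0.002,-0.001,0],1],[[-0.03,-0.001,0.09],[0.002,-0.001,0],1],[[-0.06,-0.001,0.096],[0.002,-0.001,0],1],[[-0.092,-0.001,0.096],[0.002,-0.001,0],1],[[-0.092,-0.001,0.096],[0.002,-0.001,0],1],[[-0.092,-0.001,0.096],[0.002,-0.001,0],1],[[-0.092,-0.001,0.096],[0.002,-0.001,0],1]]'
python3 - <<'E'
from h import *
st(); snap('wrist','w10.png'); go(G+.004*XA-.003*A,Rax)
Q=cloud('wrist').reshape(-1,3)-RT; a=-Q@A; w=Q@w3; h=Q@XA
k=(abs(w)<.013)&(h>.04)&(h<.09)&(a>0)&(a<.12)
for lo in (.01,.03,.06): b=k&(a>lo)&(a<lo+.02); print(b.sum(),np.percentile(w[b],[2,50,98]).round(4) if b.sum() else '')
E
```

```text
t: 19.93
position: [0.5296, -0.0444, 0.1851]
tcp_rot: [-0.292, 0.596, 0.706, 0.247]
ft_force: [0.1, -0.7, -1.8]
opening: 0.247
finger_force: 60.0
t 19.93 p [ 0.5296 -0.0444  0.1851] x [-0.119  0.697  0.707] y [0.986 0.167 0.001] z [-0.117  0.697 -0.707] j [-0.1   0.54  0.66  1.62 -0.87  1.71  0.91] F [ 0.1 -0.7 -1.8] op 0.247 ff 60.0
shift [-0.0574, -0.0008, 0.001] turn [0.0001, 0.0008, 0.0026]
107 [-0.0052  0.0002  0.0062]
128 [-0.0053  0.0002  0.0059]
173 [-0.0048  0.0003  0.0057]
```

```bash
python3 -m crank '[[[-0.015,-0.001,0.001],[0,0.001,0.002],1],[[-0.03,-0.001,0.001],[0,0.001,0.002],1],[[-0.042,-0.001,0.001],[0,0.001,0.002],1],[[-0.05,-0.001,0.001],[0,0.001,0.002],1],[[-0.055,-0.001,0.001],[0,0.001,0.002],1],[[-0.057,-0.001,0.001],[0,0.001,0.002],1],[[-0.057,-0.001,0.001],[0,0.001,0.002],1],[[-0.057,-0.001,0.001],[0,0.001,0.002],1]]'; python3 -m crank '[[[-0.001,0,0],[0,0,0],1],[[-0.002,0,0],[0,0,0],1],[[-0.002,0,0],[0,0,0],1]]'; python3 -m crank '[[[-0.001,0,0],[0,0,0],1],[[-0.002,0,0],[0,0,0],1],[[-0.002,0,0],[0,0,0],1]]'
python3 - <<'E'
from h import *
st(); go(G,Rax)
E
```

```text
t: 20.65
position: [0.535, -0.0851, 0.1445]
tcp_rot: [-0.292, 0.597, 0.705, 0.247]
ft_force: [-0.1, -0.6, -1.8]
opening: 0.248
finger_force: 60.1
t: 20.9
position: [0.5351, -0.0867, 0.1428]
tcp_rot: [-0.292, 0.598, 0.705, 0.247]
ft_force: [0.2, 0.6, -1.3]
opening: 0.25
finger_force: 60.1
t: 21.15
position: [0.5353, -0.0876, 0.142]
tcp_rot: [-0.293, 0.597, 0.705, 0.248]
ft_force: [-1.2, 2.8, 3.4]
opening: 0.248
finger_force: 60.5
t 21.15 p [ 0.5353 -0.0876  0.142 ] x [-0.116  0.696  0.708] y [0.986 0.164 0.   ] z [-0.116  0.699 -0.706] j [-0.02  0.65  0.65  1.58 -0.89  1.72  1.  ] F [-1.2  2.8  3.4] op 0.248 ff 60.5
shift [0.0001, 0.0009, 0.0037] turn [0.0009, -0.0017, -0.0009]
```

Seated on the saddles. I slide the last few mm down to the stop.

```bash
python3 -m crank '[[[0,0,0.001],[0,0,0],1],[[0,0,0.002],[0,0,0],1],[[0,0,0.003],[0,0,0],1],[[0,0,0.003],[0,0,0],1]]';  python3 -m crank '[[[0,0,0.001],[0,0,0],1],[[0,0,0.002],[0,0,0],1],[[0,0,0.002],[0,0,0],1]]'
```

```text
t: 21.48
position: [0.5352, -0.0855, 0.1398]
tcp_rot: [-0.292, 0.597, 0.705, 0.248]
ft_force: [0.4, 2.5, 4.9]
opening: 0.246
finger_force: 60.6
t: 21.73
position: [0.5351, -0.085, 0.1392]
tcp_rot: [-0.292, 0.597, 0.705, 0.248]
ft_force: [-0.3, -0.4, 10.2]
opening: 0.25
finger_force: 61.6
```

```bash
python3 -m crank '[[[0,0,0],[0,0,0],-0.2],[[0,0,0],[0,0,0],-0.2],[[0,0,0],[0,0,0],-0.2],[[0,0,0],[0,0,0],-0.2],[[0,0,0],[0,0,0],-0.2],[[0,0,0],[0,0,0],-0.2],[[0,0,-0.02],[0,0,0],-0.2],[[0,0,-0.06],[0,0,0],-0.2],[[0,0,-0.1],[0,0,0],-0.2],[[0,0,-0.14],[0,0,0],-0.2],[[0,0,-0.18],[0,0,0],-0.2],[[0,0,-0.18],[0,0,0],-0.2],[[0,0,-0.18],[0,0,0],-0.2],[[0,0,-0.18],[0,0,0],-0.2],[[0,0,-0.18],[0,0,0],-0.2]]'
python3 - <<'E'
from h import *
st(); snap('wrist'); snap('scene','s11.png')
for cam in ('wrist','scene'):
    Q=cloud(cam).reshape(-1,3)-RT; a=-Q@A; w=Q@w3; h=Q@XA
    k=(abs(w)<.02)&(a>.03)&(a<.2)&(abs(h)<.03)
    for lo in (.06,.135,.15,.165):
        b=k&(a>=lo)&(a<lo+.014)
        if b.sum()>3: print(cam,lo,b.sum(),'w',np.percentile(w[b],[2,50,98]).round(4),'h',np.percentile(h[b],[2,50,98]).round(4))
    b=k&(a>.135); print('butt a',np.percentile(a[b],[50,98,100]))
im=cv2.imread('pics/s11.png'); cv2.imwrite('pics/s11c.png',cv2.resize(im[100:460,120:600],(800,600),interpolation=cv2.INTER_CUBIC))
E
```

```text
t: 22.98
position: [0.5555, -0.2091, 0.264]
tcp_rot: [-0.293, 0.597, 0.704, 0.247]
ft_force: [-0.4, -0.5, -0.2]
opening: 0.599
finger_force: 0.0
t 22.98 p [ 0.5555 -0.2091  0.264 ] x [-0.115  0.697  0.708] y [ 0.986  0.164 -0.002] z [-0.117  0.698 -0.706] j [ 0.2   0.72  0.67  1.19 -0.88  2.03  0.93] F [-0.4 -0.5 -0.2] op 0.599 ff 0.0
wrist 0.06 5 w [-0.0025 -0.0006  0.0013] h [0.008  0.0082 0.0086]
wrist 0.135 56 w [-0.0103 -0.0007  0.009 ] h [0.0144 0.0148 0.015 ]
wrist 0.15 106 w [-0.0113 -0.0011  0.0101] h [0.0139 0.0151 0.0154]
wrist 0.165 906 w [-0.0115 -0.0007  0.0101] h [-0.0064  0.0062  0.0156]
butt a [0.17774603 0.17949657 0.18033735]
scene 0.06 11 w [0.0005 0.0035 0.005 ] h [-0.0039  0.0009  0.0047]
scene 0.135 26 w [-0.0013  0.0091  0.0122] h [-0.0127  0.0001  0.012 ]
scene 0.15 25 w [-0.0092  0.009   0.0121] h [-0.0073  0.0034  0.0125]
scene 0.165 68 w [-0.0108  0.0039  0.011 ] h [-0.0091  0.0034  0.0124]
butt a [0.17378363 0.18242512 0.18335561]
```

View pics/s11c.png

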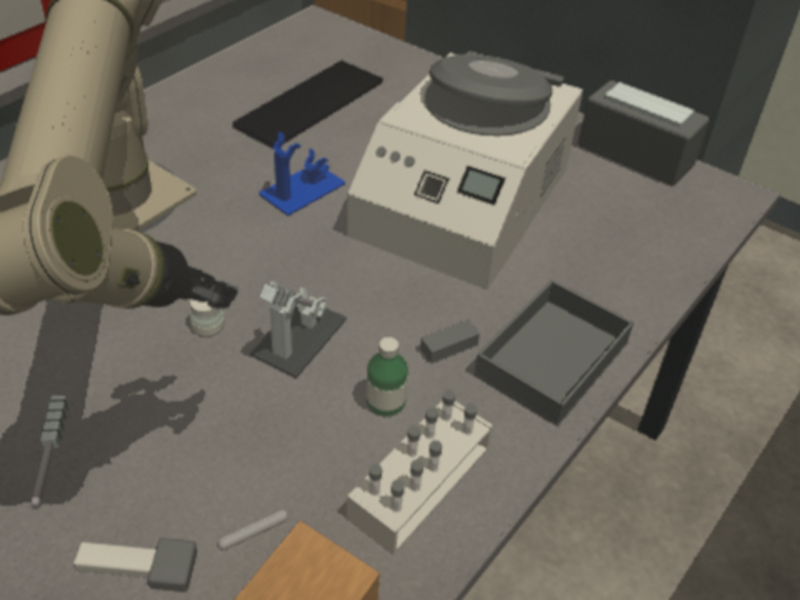

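The key is back in the rest (crop about (290,300)) with the same butt reading as the first lay. The lid is ajar at (490,80) and the bystanders are in place, so I hand in.

```bash
python3 -c "
from workcell import hand_in; print(hand_in())"
```

```text
the job is handed in; nothing more can be done
None
```

The job is handed in at about 23 s: the release plate was pushed home against its stop at about 18 N, the lid measures about 0.25 rad ajar, and the key is back in the rest, tip down at the stop, with the gripper clear and the other things on the bench looking undisturbed.

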